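# Load the slide dryer

## Task

The dryer is free for the next run: move the orange slide box that was left in its tray to the white enamel tray, then take every blue staining basket off the drip stand and stand them upright in the dryer tray. Slide the loaded tray fully home against its stop, keeping the baskets standing, and then press the green start button. Leave everything else on the bench where it is.

Things in the scene. Friction and masses are not known exactly. Their poses are not given: they have to be found in the camera images.
- dryer: White slide dryer, fixed, 308 (x) x 270 deep (y) x 225 mm high; mouth 216 wide, 150 high. Origin on the bench under the middle of the mouth's face; +y points into the chamber, the way the tray slides. Deck 160 wide, top 45 above the bench, from y = -270 into the chamber, with a 14 mm groove along x = 0. Upright air fins on the chamber's sides at y = 35, 100, 165 leave 8 mm each side of the tray.
- dryer_stop (a point): The tray's stop: foot of the chamber's rear wall, on the centre line at dryer (0, 240, 60) mm. When the tray is home its rear end touches here.
- tray: Steel tray loose on the deck, before the mouth at the start: 176 (x) x 240 (y), 0.5 kg, floor 4 mm, walls 24 high, 3 thick; blue front (-y end) 190 wide, 40 high, 5 thick. Origin: middle of its underside; axes as the dryer's. Start: dryer x 0, y -135 to -115 mm. Fully home: dryer y = +120 mm, blue front flush with the dryer's face (up to 6 mm short counts).
- tray_shoe (a point): Foot of the tray's only guide: a shoe 36 long (y), 12 wide (x), under the tray's front end, in the deck's groove with 1 mm play each side. Pushed within about 15 mm of its middle the tray slides straight with 3 to 10 N; pushed farther off it swings up to 3 degrees, its leading corner catches on a fin and it jams, however hard the push. To free it, draw it back and square it by the handle.
- tray_handle (a point): Middle of the tray's black bar handle: 160 long (x), 12 thick (y), 14 high (z), at tray (0, -175, 32) mm, 77 above the bench. Arms at tray x = +-70 join it to the blue front; 49 mm gap behind the bar. Push it on its -y face or pinch it from above. It stays outside the dryer.
- slidebox_mid (a point): Centre of the orange closed slide box, 86 (x) x 36 (y) x 34 mm high, about 110 g, z up; starts on the floor of the dryer tray.
- outtray: White enamel tray fixed on the bench, 100 (x) x 140 (y) x 22 mm high, walls and floor 4 mm thick. Origin: middle of its underside. The slide box goes into it, flat on its floor, base down.
- stand: Steel drip stand, fixed. Origin on the bench below the middle of the row of baskets. Four places at y -105, -35, 35, 105 mm: pairs of level 6 mm prongs, 18 apart, that come from a beam at x = 95 (172 high) and point to the stand's -x, ending at x = -20 in tips turned up 9 mm. To unhook a basket: lift it 15 to 40 mm, then draw it 40 mm or more to -x. Drip base 180 x 300, up to 12 high.
- basket1_grip (a point): Blue basket of glass slides (may be absent), 100 g: centre of its grip block, 14 (x) x 20 (y) x 36 high, the top of the basket; z up, 113 above the underside. Body 84 (x) x 38 (y) x 30 high; side straps at y +-17.5 rise to a 10 mm wide crossbar along y (underside at 90, top at 95) below the grip. Hangs by the crossbar, x, y as the stand's. Standing in the dryer tray, this point is 117 above the tray's underside.
- basket2_grip (a point): Blue basket of glass slides (may be absent), 100 g: centre of its grip block, 14 (x) x 20 (y) x 36 high, the top of the basket; z up, 113 above the underside. Body 84 (x) x 38 (y) x 30 high; side straps at y +-17.5 rise to a 10 mm wide crossbar along y (underside at 90, top at 95) below the grip. Hangs by the crossbar, x, y as the stand's. Standing in the dryer tray, this point is 117 above the tray's underside.
- basket3_grip (a point): Blue basket of glass slides (may be absent), 100 g: centre of its grip block, 14 (x) x 20 (y) x 36 high, the top of the basket; z up, 113 above the underside. Body 84 (x) x 38 (y) x 30 high; side straps at y +-17.5 rise to a 10 mm wide crossbar along y (underside at 90, top at 95) below the grip. Hangs by the crossbar, x, y as the stand's. Standing in the dryer tray, this point is 117 above the tray's underside.
- basket4_grip (a point): Blue basket of glass slides (may be absent), 100 g: centre of its grip block, 14 (x) x 20 (y) x 36 high, the top of the basket; z up, 113 above the underside. Body 84 (x) x 38 (y) x 30 high; side straps at y +-17.5 rise to a 10 mm wide crossbar along y (underside at 90, top at 95) below the grip. Hangs by the crossbar, x, y as the stand's. Standing in the dryer tray, this point is 117 above the tray's underside.
- start_top (a point): Middle of the top of the green start button, 28 mm across, on the dryer's top near the mouth; pressed straight down.
- start (a joint): Travel of the start button: 0 up, 0.006 m fully down (about 5 N; springs back).
- spare_grip (a point): Empty grey staining basket standing on the bench, shaped like the blue ones; this point 113 mm above its underside. To be left alone.
- bottle_a_mid (a point): Amber reagent bottle, 68 mm across, 150 mm high; point at half height. Leave alone.
- bottle_b_mid (a point): Amber reagent bottle, 58 mm across, 130 mm high; point at half height. Leave alone.
- tipbox_mid (a point): Pipette-tip box, blue with green lid, 87 x 127 x 70 mm high; point at half height. Leave alone.
- microplate_mid (a point): White microplate, 85 x 127 x 14 mm high; point at half height. Leave alone.
- beaker_mid (a point): Small glass beaker, 52 mm across, 60 mm high; point at half height. Leave alone.
- vial_mid (a point): Small glass vial with black cap, 24 mm across, 46 mm high; point at half height. Leave alone.
Mind the look-alikes: they are no part of the job. What is meant by the part that bears slidebox_mid is not yellow, and is the smaller of those in its own colour.

How it is judged:
On the way, in this order (a step that is already met when the one before it is completed fails the run):
1. all blue baskets stand upright in the dryer tray (x of basket1_grip in the frame of tray between -0.07 and 0.07 m and y of basket1_grip in the frame of tray between -0.102 and 0.102 m and z of basket1_grip in the frame of tray between 0.107 and 0.123 m and angle between each of basket1_grip, basket2_grip, basket3_grip, basket4_grip's own z axis and vertical below 0.15 rad and x of basket2_grip in the frame of tray between -0.07 and 0.07 m and y of basket2_grip in the frame of tray between -0.102 and 0.102 m and z of basket2_grip in the frame of tray between 0.107 and 0.123 m and x of basket3_grip in the frame of tray between -0.07 and 0.07 m and y of basket3_grip in the frame of tray between -0.102 and 0.102 m and z of basket3_grip in the frame of tray between 0.107 and 0.123 m and x of basket4_grip in the frame of tray between -0.07 and 0.07 m and y of basket4_grip in the frame of tray between -0.102 and 0.102 m and z of basket4_grip in the frame of tray between 0.107 and 0.123 m), for 0.2 s.
2. the tray is fully home with the baskets standing in it (all of step 1 and y of tray in the frame of dryer above 0.114 m), for 0.2 s.
3. the start button is pressed with the tray home (value of joint start above 0.0035 m and y of tray in the frame of dryer above 0.114 m), for 0.05 s.
At the end, for the whole second after the job is handed in: Every blue basket present stands upright (within 0.15 rad) on the dryer tray's floor, the tray is at most 6 mm short of its stop, the slide box lies flat on the white enamel tray's floor, the start button was pressed once the tray was home and has sprung back, and all is at rest (all of step 2 and x of slidebox_mid in the frame of outtray between -0.035 and 0.035 m and y of slidebox_mid in the frame of outtray between -0.055 and 0.055 m and z of slidebox_mid in the frame of outtray between 0.015 and 0.029 m and angle between slidebox_mid's own z axis and vertical below 0.15 rad and linear speed of each of basket1, basket2, basket3, basket4, tray, slidebox below 0.02 m/s and value of joint start below 0.002 m); the robot touches nothing.
It fails at once if a bystander (spare basket, bottles, tip box, microplate, beaker, vial) is moved more than 40 mm (distance of any of spare_grip, bottle_a_mid, bottle_b_mid, tipbox_mid, microplate_mid, beaker_mid, vial_mid from where it was at the start of the episode above 0.04 m).
Of basket1, basket2, basket3, basket4 only 2 to 4 are there at a start; the rules pass over those that are not, and their reading is None.
At some moment in a run one of slidebox may be knocked a few centimetres aside while the robot is not near it.
Once in a run the grip may slacken for a moment while it holds something.
It also fails if it takes over 210 s, if anything falls off the work surface, if the arm or the gripper's body presses on something with over 40 N, if the wrist force passes 120 N, or if a joint passes its speed limit or range.

## Robot

A 7-joint arm with a two-finger parallel gripper is mounted at the origin on the work surface. World frame = base frame: x ahead of the robot, y to its left, z up, the work surface at z = 0. Lengths are in m, angles in rad, forces in N, time in s.
With the tool pointing down it reaches from about 0.4 to 0.875 m from the base axis. Payload 19.3 kg.
Tool frame: the origin (TCP) lies midway between the tips of the shut fingers; the grasp point (between the pads) lies 19 mm behind it; z points along the fingers, y is the line along which they close (so a half turn about z gives the same grasp; the last joint's range is limited). The gripper opens to 85 mm and grips with 20 to 120 N. Pads are 22 mm wide; open, the fingers measure 114 mm over their backs; the gripper's body (76 mm by 85 mm) begins 54 mm behind the grasp point. The pads swing forward as they close: fully open they stand 13 mm farther back than shut.
Start: joints at [1.117, 0.521, -0.036, 1.599, 0.021, 1.021, -0.113], TCP at [0.234, -0.58, 0.203] pointing down, gripper open.
Joint ranges: [-2.91, 2.91], [-0.3, 2.13], [-1.5, 1.42], [0.17, 2.43], [-1.26, 4.41], [0.16, 1.93], [-2.52, 2.52]. Speed limits (rad/s): [1.89, 1.89, 2.39, 2.39, 3.01, 3.01, 3.01].

## Interface

Orientations are given as [roll, pitch, yaw] about the fixed x, y, z axes, in that order (R = Rz(yaw) Ry(pitch) Rx(roll)).
In Python, from workcell import bot gives the robot as it stands.
- The arm moves only by the tool move_arm, never from a script. Its argument "series" is a list of rows, each a list of 3 entries, a list of its own where there are three numbers: the shift along the tool's x, y, z in cm, then the turn, a rotation vector about the tool's x, y, z in rad, then the opening in per cent of the stroke, from 0 (shut) to 100 (fully open). A call has 1 to 20 rows; each row is the pose to reach, as a shift and turn from the pose commanded when the call began, along the tool's axes at that moment; what a row does not reach only later rows make up. A row lasts 1/12 s, in which the tool goes at most 41.7 mm and 7.16 degrees, less where a joint would pass 70% of its speed; a pose out of reach is approached as far as the arm can. A call with a gripper value outside its range is refused whole. The fingers move at their own pace and stop on an object; "squeeze" is the grip in N (left out, the last holds). Time passes only in rows, so rows that repeat a pose let the fingers close. It gives the time, the measured TCP pose, the force, the opening and the grip force at its end, in the units of the state.
- bot.observe(): the state, without advancing time (a new reading comes with each control period).
- bot.grab_frame(name): name is "scene" or "side" or "wrist"; returns (picture, depth): 480x640x3 uint8, red, green, blue; 480x640 float32, m along the optical axis (not along the pixel's ray), 0 where there is no reading.
- bot.camera_params(name): a dict with "fovy" (degrees; the focal length in pixels is half the picture's height over the tangent of half this angle, whatever the lens; pixels are square), "cx", "cy" (the principal point, pixels), "R" (3x3) and "t" (3): a world point X has camera coordinates R X + t; the wrist camera has in their place "tool_from_camera" (4x4, takes a point from camera to tool coordinates, whose origin is the TCP and whose axes are the flange's). Camera axes: x right, y down, z forward; pixel columns grow to the right and rows downward; lengths in m; the calibration is good to about 2 mm. A picture is of the moment at which its call begins: read the wrist's pose just before it. camera_params takes no time and is no camera call.
- bot.job_done(): hands the job in; it is judged then, once.
Trained networks look in the newest picture that a camera, given by its name, has taken for a name from the list of things; names that differ only in an ending like _2 or _b are one class to them, and where a whole thing is asked for, a point or a joint stands for the part that bears it (a point fixed in the world has none). Each returns a list of dicts, best first, with "conf" (0 to 1); they miss things now and then, are a little off and sometimes report something else, mostly with a low value. They report only what shows in the picture. A call takes as long as a camera call. They do not tell look-alikes from the thing itself.
- bot.find_in(camera, thing): "bbox" ([left, top, right, bottom] in pixels, round what is visible of it).
- bot.trace(camera, thing): "mask" (480x640 bool, what is visible of it) and "bbox" ([left, top, right, bottom] in pixels, round what is visible of it).
The state is a dict: "clock": time; "qpos": joint angles; "qd": joint speeds; "joint_efforts": joint torques, N m; "position": TCP position; "tool_rot": TCP orientation; "force": force on the tool from outside, world axes, zero at the start; "moment": the same for the moment, N m; "grip_width": finger opening in m; "finger_force": force on a finger pad.
Only numpy, scipy, OpenCV 4.12 (cv2) and the standard library are available. Lean on these libraries where they do the work, as an engineer would, in place of code of your own. Each camera call takes 0.05 s, during which the arm holds its last target. There are 200 camera calls.

## Working session

There is one attempt and no reset: what is moved stays moved. The work goes in short steps, Python scripts to look and compute and a tool call to move; the robot and the scene stay as the last step left them, time stands still between calls to the robot, and variables do not carry over. Pictures are saved under pics/ and viewed, at most 14 in all, crops included, and the job is handed in when it is done.

Besides the shell and the picture viewer there is one more tool, called after "Request:" as a command line: name --argument value ..., lists and objects as JSON in quotes. move_arm: Moves the arm, as the interface text tells. Its arguments: {"type":"object","properties":{"series":{"type":"array"},"squeeze":{"type":"number"}},"required":["series"]}

```bash
mkdir -p pics; ls; cat > h.py <<'E'
import numpy as np, cv2
from workcell import bot
def K(n):
    p=bot.camera_params(n); f=240/np.tan(np.radians(p["fovy"])/2); return p,f
def R_of(s):
    r=s["tool_rot"]
    from scipy.spatial.transform import Rotation as Ro
    r=np.array(r)
    return r if r.shape==(3,3) else Ro.from_euler('xyz',r).as_matrix()
def cloud(n,s,d):
    p,f=K(n); v,u=np.mgrid[0:480,0:640]
    c=np.dstack([(u-p["cx"])/f*d,(v-p["cy"])/f*d,d])
    if n=="wrist":
        T=np.array(p["tool_from_camera"]); c=c@T[:3,:3].T+T[:3,3]
        return c@R_of(s).T+np.array(s["position"])
    return (c-np.array(p["t"]))@np.array(p["R"])
def shot(n,save=None):
    s=bot.observe(); im,d=bot.grab_frame(n)
    if save: cv2.imwrite("pics/"+save+".png",im[:,:,::-1])
    w=cloud(n,s,d); w[d==0]=np.nan
    return im,d,w
E
python3 - <<'E'
from h import *
s=bot.observe(); print(s)
S=shot("scene","scene0"); D=shot("side","side0"); shot("wrist","wrist0")
for n in ("scene","side"):
    p=bot.camera_params(n); print(n,p)
a=np.hstack([cv2.imread("pics/scene0.png"),cv2.imread("pics/side0.png")])
np.savez("d0.npz",S=S[2],D=D[2])
for n,W in (("scene",S[2]),("side",D[2])):
  for t in ["dryer","tray","tray_handle","slidebox_mid","outtray","stand","basket1_grip","start_top","spare_grip"]:
    for o in bot.trace(n,t)[:5]:
        m=o["mask"]; q=W[m]; q=q[~np.isnan(q[:,0])]
        print(n,t,round(o["conf"],2),np.round(o["bbox"]).astype(int),np.round(np.median(q,0),3) if len(q) else None, np.round(np.percentile(q,[2,98],axis=0),3).tolist() if len(q) else None)
E
```

```text
pics
{'clock': 0.0, 'qpos': array([ 1.11679817,  0.52201343, -0.03638002,  1.59997229,  0.02118914,
        1.02107367, -0.11277909]), 'qd': array([-0.0002972 ,  0.00045316,  0.00111972,  0.00055994,  0.00140841,
       -0.00120997,  0.00013382]), 'joint_efforts': array([-2.76995488e-04, -9.27118850e+01,  1.97956301e+00, -3.69945467e+01,
        1.76566100e-02,  8.04714829e-03, -1.91784370e-04]), 'position': array([ 0.23389724, -0.57921187,  0.20253829]), 'tool_rot': array([-3.14051062e+00,  3.99847093e-05,  3.83848415e-01]), 'force': array([0.4936814 , 0.35939901, 0.3831821 ]), 'moment': array([-0.01739674, -0.00586184,  0.03737719]), 'finger_force': 0.0, 'grip_width': 0.08561348475903782}
scene {'fovy': 48.37804909177612, 'cx': 324.85590826303667, 'cy': 239.11893205090837, 'R': array([[ 0.88309646,  0.46907753, -0.01034   ],
       [ 0.31141013, -0.60246736, -0.73488558],
       [-0.35094782,  0.64575487, -0.67811229]]), 't': array([-0.4799093 , -0.01860306,  1.52414865])}
side {'fovy': 43.59907251915818, 'cx': 311.4136564204976, 'cy': 245.26904476222305, 'R': array([[-0.35781226, 
[... 2128 characters left out ...]
.404 0.042] [[0.268, 0.352, 0.004], [0.362, 0.454, 0.05]]
side slidebox_mid 0.52 [336 194 357 235] [ 0.733 -0.136  0.074] [[0.716, -0.17, 0.004], [0.762, -0.113, 0.152]]
side outtray 0.86 [373 279 392 305] [ 0.432 -0.115  0.008] [[0.033, -0.156, -0.002], [0.455, 0.101, 0.35]]
side stand 0.89 [359 193 453 274] [ 0.631 -0.253  0.011] [[0.512, -0.448, -0.0], [0.682, -0.157, 0.173]]
side start_top 0.56 [228 233 233 240] [0.5   0.312 0.246] [[0.488, 0.301, 0.237], [0.516, 0.323, 0.251]]
side spare_grip 0.81 [311 202 322 243] [ 0.768 -0.045  0.023] [[0.72, -0.109, -0.003], [0.922, -0.023, 0.13]]
side spare_grip 0.25 [140 197 337 338] [0.447 0.397 0.205] [[0.425, 0.101, 0.015], [0.72, 0.527, 0.23]]
```

View pics/scene0.png

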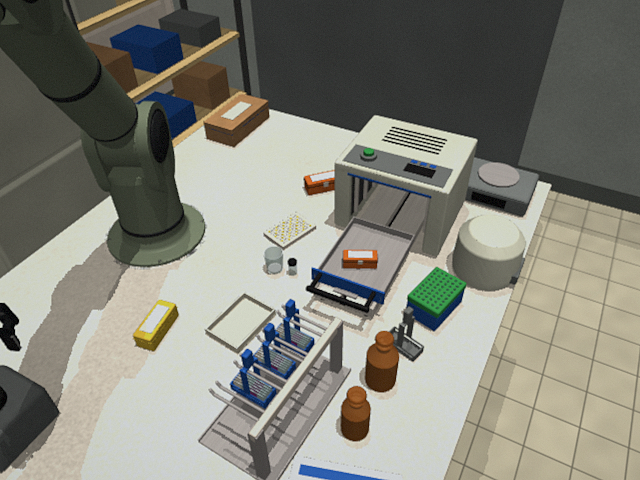

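View pics/side0.png

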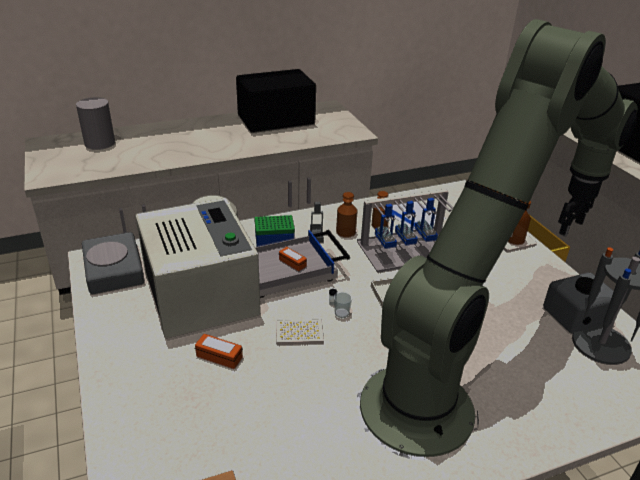

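Scene view: three blue baskets hang on the stand (grips near (291,308), (268,333), (248,360)), and the fourth place is empty. The small orange box is in the dryer tray at (360,258). A bigger orange box (320,181) and a yellow one (155,323) are look-alikes. The side view agrees. Next I fit the frames.

```bash
python3 - <<'E'
from h import *
z=np.load("d0.npz"); 
def rect(q):
    r=cv2.minAreaRect((q[:,:2]*1000).astype(np.float32)); return np.round(r[0],1),np.round(r[1],1),round(r[2],1)
ims={"S":cv2.imread("pics/scene0.png"),"D":cv2.imread("pics/side0.png")}
for k in "SD":
    W=z[k].reshape(-1,3); im=ims[k].reshape(-1,3).astype(int); ok=~np.isnan(W[:,0]); W=W[ok]; im=im[ok]
    x,y,zz=W.T
    b,g,r=im.T
    def sel(m,n):
        q=W[m]; print(k,n,len(q),*(rect(q) if len(q)>5 else ()),np.round(np.median(q,0),4))
    sel((zz>.215)&(zz<.235)&(y>.2)&(x>.3),"dryertop")
    sel((zz>.225)&(g>r+40)&(g>b+20)&(y>.2)&(x>.3),"button")
    org=(r>130)&(b<80)&(g<110)&(r>g*1.7)
    sel(org&(zz>.07)&(x>.5)&(x<.68)&(y>.04)&(y<.2),"slidebox")
    sel((zz>.058)&(zz<.1)&(x>.47)&(x<.72)&(y>-.08)&(y<.25)&~((b>r+40)|org)&(y<-.02),"handle")
    sel((b>r+60)&(b>g+40)&(x>.47)&(x<.72)&(y>-.08)&(y<.1)&(zz>.05)&(zz<.11),"front")
    sel((zz>.155)&(zz<.18)&(x>.45)&(x<.8)&(y<-.1)&(y>-.55)&~(b>r+40),"beam")
    sel((zz>.003)&(zz<.016)&(x>.45)&(x<.8)&(y<-.16)&(y>-.55),"base")
    sel((zz>.012)&(zz<.03)&(x>.33)&(x<.47)&(y<-.08)&(y>-.25),"outrim")
    m=(b>r+50)&(zz>.165)&(zz<.24)&(x>.4)&(x<.75)&(y<-.1)&(y>-.5)
    q=W[m]; 
    for c in np.arange(-.5,-.1,.07): pass
    o=np.argsort(q[:,1]); q=q[o]; cut=np.where(np.diff(q[:,1])>.02)[0]+1
    for s in np.split(q,cut): print(k,"grip",len(s),np.round(np.median(s,0),4),np.round(s.min(0),3),np.round(s.max(0),3))
E
```

```text
S dryertop 7541 [ 575.5 1075.2] [1665.6  632.4] 79.2 [0.6007 0.393  0.2244]
S button 66 [504.9 320.1] [23.7 51.7] 23.0 [0.5094 0.3083 0.2452]
S slidebox 118 [585.4 107.5] [82.9 35.7] 26.2 [0.5872 0.1008 0.0816]
S handle 484 [597.3 -35.5] [160.3  35.6] 2.1 [ 0.5995 -0.0469  0.0809]
S front 180 [596.6  26.9] [187.1  37. ] 2.0 [0.6025 0.0131 0.0833]
S beam 2915 [ 599.3 -301.3] [292.3 129.1] 86.4 [ 0.6451 -0.3292  0.1662]
S base 6585 [ 626.2 -350.5] [346.9 384.8] 0.8 [ 0.625  -0.3481  0.0055]
S outrim 557 [ 401.9 -161.3] [142.6 103.3] 83.4 [ 0.4042 -0.1671  0.0187]
S grip 219 [ 0.5648 -0.3397  0.1874] [ 0.554 -0.355  0.165] [ 0.569 -0.315  0.207]
S grip 199 [ 0.5682 -0.2703  0.1886] [ 0.558 -0.285  0.165] [ 0.573 -0.247  0.207]
S grip 176 [ 0.573  -0.2012  0.1894] [ 0.563 -0.216  0.165] [ 0.578 -0.175  0.208]
D dryertop 7090 [1324.5  593.9] [ 732.2 1801.5] 88.2 [0.5778 0.4096 0.2249]
D button 46 [505.1 312.1] [24.1 29.6] 78.3 [0.5036 0.3126 0.2465]
D slidebox 69 [583.5 109.2] [84.6 36.5] 26.2 [0.5667 0.1131 0.082 ]
D handle 200 [595.4 -36.9] [ 32.4 172.5] 89.7 [ 0.5869 -0.0408  0.0815]
D front 68 [592.5  11.3] [184.4  14.3] 0.5 [0.5943 0.013  0.0841]
D beam 892 [ 608.7 -269.4] [327.2 188.2] 71.4 [ 0.6391 -0.2983  0.1657]
D base 1325 [ 638.5 -353.5] [321.6 390.6] 1.4 [ 0.5901 -0.2453  0.0063]
D outrim 117 [ 421.1 -105.4] [ 56.6 120.2] 49.5 [ 0.4463 -0.1006  0.0192]
D grip 28 [ 0.5575 -0.3326  0.2004] [ 0.548 -0.352  0.166] [ 0.566 -0.319  0.209]
D grip 31 [ 0.5634 -0.2642  0.1778] [ 0.551 -0.286  0.165] [ 0.576 -0.248  0.212]
D grip 35 [ 0.5661 -0.196   0.1894] [ 0.557 -0.216  0.166] [ 0.577 -0.175  0.209]
```

Request:
move_arm --series '[[[0, 0, -6], [0, 0, 0], 100], [[0, 0, -6], [0, 0, 0], 100], [[58.4, -50.5, -6], [0, 0, -0.07], 100], [[58.4, -50.5, -6], [0, 0, -0.07], 100], [[58.4, -50.5, -6], [0, 0, -0.07], 100], [[58.4, -50.5, -6], [0, 0, -0.07], 100], [[58.4, -50.5, -6], [0, 0, -0.07], 100], [[58.4, -50.5, -6], [0, 0, -0.07], 100], [[58.4, -50.5, -6], [0, 0, -0.07], 100], [[58.4, -50.5, -6], [0, 0, -0.07], 100], [[58.4, -50.5, -6], [0, 0, -0.07], 100], [[58.4, -50.5, -6], [0, 0, -0.07], 100], [[58.4, -50.5, -6], [0, 0, -0.07], 100], [[58.4, -50.5, -6], [0, 0, -0.07], 100], [[58.4, -50.5, -6], [0, 0, -0.07], 100], [[58.4, -50.5, -6], [0, 0, -0.07], 100], [[58.4, -50.5, -6], [0, 0, -0.07], 100], [[58.4, -50.5, -6], [0, 0, -0.07], 100], [[58.4, -50.5, -6], [0, 0, -0.07], 100], [[58.4, -50.5, -6], [0, 0, -0.07], 100]]' --squeeze 40

```text
clock: 2.72
position: [0.577, 0.0897, 0.2632]
tool_rot: [3.141, -0.0, 0.453]
force: [0.5, -0.7, 0.3]
grip_width: 0.0855
finger_force: 0.0
```

```bash
cat >> h.py <<'E'
def rect(q):
    r=cv2.minAreaRect((q[:,:2]*1000).astype(np.float32)); return np.round(r[0],1),np.round(r[1],1),round(r[2],1)
def go(x,y,z,yaw=None):
    s=bot.observe(); R=R_of(s); a=np.array(s["tool_rot"])[2]
    d=R.T@(np.array([x,y,z])-s["position"])*100
    print("shift",np.round(d,2),"turnz",None if yaw is None else round(-(yaw-a),3),"pos",np.round(s["position"],4),"yaw",round(a,3),"w",round(s["grip_width"],4),"F",np.round(s["force"],1),"t",round(s["clock"],2))
E
python3 - <<'E'
from h import *
im,d,W=shot("wrist","w1")
W=W.reshape(-1,3); c=im.reshape(-1,3).astype(int); r,g,b=c.T; x,y,z=W.T
org=(r>110)&(b<90)&(r>g*1.6)
q=W[org&(z>.065)&(z<.1)&(x>.48)&(x<.7)&(y>.0)]; print("box",len(q),rect(q),np.median(q,0))
q=W[(b>r+40)&(z>.07)&(z<.1)&(x>.45)&(x<.72)]; print("front",len(q),rect(q) if len(q) else 0)
q=W[(z>.06)&(z<.078)&(x>.45)&(x<.72)&~org]; print("rims",len(q),rect(q))
bx=rect(W[org&(z>.065)&(z<.1)&(x>.48)&(x<.7)&(y>.0)])
go(bx[0][0]/1000,bx[0][1]/1000,.056,np.radians(bx[2]))
E
```

```text
box 1269 (array([586. , 107.4]), array([85.2, 34.5]), 26.1) [0.57722286 0.10189332 0.08255591]
front 3892 (array([ 600.3, -119.1]), array([189.6, 270.7]), 2.0)
rims 7837 (array([593.6,  47. ]), array([222.8, 591.2]), 8.4)
shift [ 1.   -0.44 20.69] turnz 0.005 pos [0.5788 0.0981 0.2629] yaw 0.46 w 0.0854 F [-5.6  9.2 -2.6] t 2.77
```

View pics/w1.png

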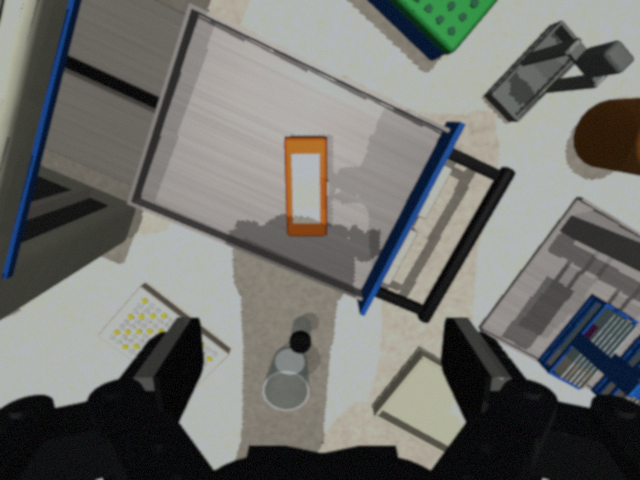

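The wrist view shows the slide box at (306,186) in the tray, with its long side along tool x and the fingers straddling it on the y line. First I descend partway and let the arm settle.

Request:
move_arm --series '[[[0, 0, 3], [0, 0, 0], 100], [[0, 0, 6], [0, 0, 0], 100], [[0, 0, 9], [0, 0, 0], 100], [[0, 0, 11], [0, 0, 0], 100], [[0, 0, 11], [0, 0, 0], 100], [[0, 0, 11], [0, 0, 0], 100]]'

```text
clock: 3.27
position: [0.5761, 0.0877, 0.1531]
tool_rot: [-3.141, 0.001, 0.454]
force: [0.4, 0.1, 0.6]
grip_width: 0.0853
finger_force: 0.0
```

```bash
python3 - <<'E'
from h import *
go(.586,.1075,.058,np.radians(26.1))
E
```

```text
shift [ 1.76 -1.34  9.5 ] turnz -0.002 pos [0.5761 0.0877 0.1531] yaw 0.454 w 0.0853 F [0.4 0.1 0.6] t 3.27
```

Request:
move_arm --series '[[[1.76, -1.34, 3], [0, 0, 0], 100], [[1.76, -1.34, 6], [0, 0, 0], 100], [[1.76, -1.34, 8.5], [0, 0, 0], 100], [[1.76, -1.34, 9.8], [0, 0, 0], 100], [[1.76, -1.34, 9.8], [0, 0, 0], 100], [[1.76, -1.34, 9.8], [0, 0, 0], 30], [[1.76, -1.34, 9.8], [0, 0, 0], 20], [[1.76, -1.34, 9.8], [0, 0, 0], 20], [[1.76, -1.34, 9.8], [0, 0, 0], 20], [[1.76, -1.34, 9.8], [0, 0, 0], 20], [[1.76, -1.34, 9.8], [0, 0, 0], 20], [[1.76, -1.34, 9.8], [0, 0, 0], 20]]' --squeeze 50

```text
clock: 4.27
position: [0.5864, 0.1075, 0.0553]
tool_rot: [3.142, -0.0, 0.454]
force: [-0.6, 0.4, 0.8]
grip_width: 0.0169
finger_force: 0.0
```

The fingers closed on nothing. I lift and look for the box.

Request:
move_arm --series '[[[0, 0, -4], [0, 0, 0], 50], [[0, 0, -8], [0, 0, 0], 100], [[0, 0, -12], [0, 0, 0], 100], [[0, 0, -16], [0, 0, 0], 100], [[0, 0, -18], [0, 0, 0], 100], [[0, 0, -18], [0, 0, 0], 100], [[0, 0, -18], [0, 0, 0], 100]]'

```text
clock: 4.85
position: [0.5868, 0.1076, 0.2363]
tool_rot: [3.141, -0.002, 0.454]
force: [-0.0, 0.3, -0.6]
grip_width: 0.0853
finger_force: 0.0
```

```bash
python3 - <<'E'
from h import *
im,d,W=shot("wrist","w2")
W=W.reshape(-1,3); c=im.reshape(-1,3).astype(int); r,g,b=c.T; x,y,z=W.T
org=(r>110)&(b<90)&(r>g*1.6)
q=W[org&(z>.07)&(z<.1)&(x>.48)&(x<.72)&(y>-.02)]; print("box",len(q),rect(q),np.median(q,0))
bx=rect(q); go(bx[0][0]/1000,bx[0][1]/1000,.055,np.radians(bx[2]))
E
```

```text
box 1634 (array([586. , 107.7]), array([84.8, 34.7]), 25.9) [0.58362478 0.10601862 0.08261364]
shift [-0.   -0.04 18.  ] turnz 0.002 pos [0.5862 0.1074 0.235 ] yaw 0.454 w 0.0857 F [-0.6  0.1 -1.1] t 4.9
```

View pics/w2.png

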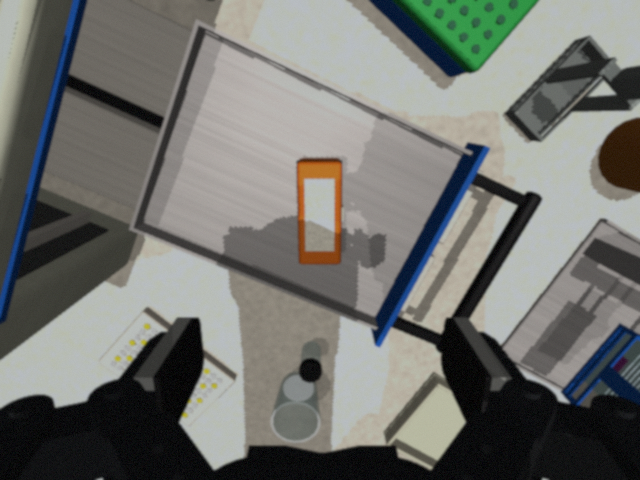

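The box has not moved, and it sits at (320,212), between the fingers in y. I check where the TCP really is against the fingers in depth.

```bash
python3 - <<'E'
from h import *
s=bot.observe()
p,f=K("wrist"); T=np.array(p["tool_from_camera"]); print(np.round(T,4),f,p["cx"],p["cy"])
Ti=np.linalg.inv(T)
for t in ([0,0,0],[0,.0425,-.013],[0,-.0425,-.013],[0,0,.18]):
    c=Ti[:3,:3]@np.array(t)+Ti[:3,3]; print(t,np.round(c,3),f*c[0]/c[2]+p["cx"],f*c[1]/c[2]+p["cy"])
im,d=bot.grab_frame("wrist")
for u,v in ((190,335),(455,335),(190,400),(455,400),(60,430),(320,465)): print(u,v,d[v,u])
im,d,W=shot("scene","s2")
W2=W.reshape(-1,3); c=im.reshape(-1,3).astype(int)
m=(W2[:,2]>.18)&(np.abs(W2[:,0]-.586)<.09)&(np.abs(W2[:,1]-.107)<.09)&(W2[:,2]<.33); q=W2[m]
for z0 in np.arange(.18,.33,.015):
    k=q[(q[:,2]>=z0)&(q[:,2]<z0+.015)]
    if len(k)>3: print(round(z0,3),len(k),np.round(k.min(0),3),np.round(k.max(0),3))
E
```

```text
[[ 0.     -0.9545 -0.2983  0.0756]
 [ 1.      0.     -0.      0.0017]
 [ 0.     -0.2983  0.9545 -0.1707]
 [ 0.      0.      0.      1.    ]] 410.8767732355506 321.9855409412279 243.73248535462966
[0, 0, 0] [-0.002  0.021  0.185] 318.168176892845 290.90313739643227
[0, 0.0425, -0.013] [0.041 0.025 0.173] 418.8013804940956 303.4963043236128
[0, -0.0425, -0.013] [-0.044  0.025  0.173] 216.9867895375307 303.4893721238935
[0, 0, 0.18] [-0.002 -0.032  0.357] 320.0097084679791 206.46633598934326
190 335 0.13294259
455 335 0.13054843
190 400 0.46607777
455 400 0.13091767
60 430 0.09427959
320 465 0.080731176
0.27 26 [0.597 0.054 0.273] [0.617 0.069 0.285]
0.285 55 [0.595 0.052 0.285] [0.617 0.07  0.299]
0.3 26 [0.599 0.05  0.3  ] [0.617 0.067 0.309]
0.315 68 [0.59  0.035 0.319] [0.628 0.071 0.33 ]
```

```bash
python3 -c "
import cv2
a=cv2.imread('pics/s2.png')[60:360,230:530]; cv2.imwrite('pics/s2c.png',cv2.resize(a,(600,600),interpolation=cv2.INTER_CUBIC))"
```

```text
(no output)
```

View pics/s2c.png

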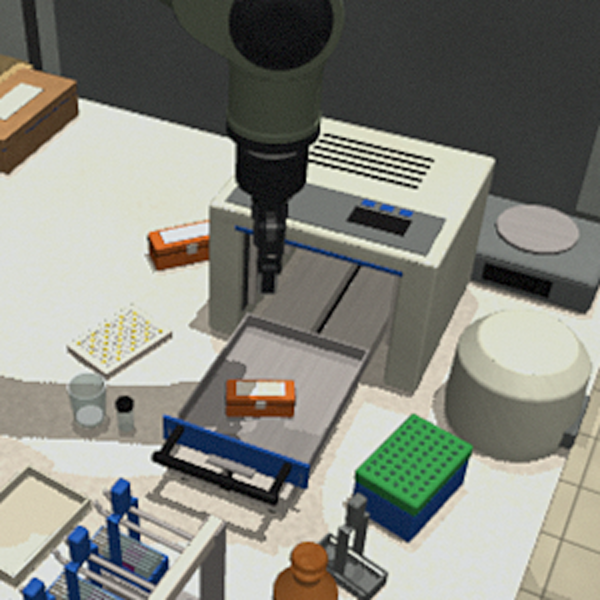

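The scene view shows open fingertips at z≈0.27 while the TCP reads 0.235, so the real tips sit behind the stated TCP. I shut the fingers and measure the true offset with the wrist camera.

Request:
move_arm --series '[[[0, 0, 0], [0, 0, 0], 42], [[0, 0, 0], [0, 0, 0], 42], [[0, 0, 0], [0, 0, 0], 42], [[0, 0, 0], [0, 0, 0], 42], [[0, 0, 0], [0, 0, 0], 42]]'

```text
clock: 5.42
position: [0.5863, 0.1075, 0.2349]
tool_rot: [-3.141, 0.0, 0.454]
force: [-0.9, -0.7, 0.4]
grip_width: 0.0358
finger_force: 0.0
```

```bash
python3 - <<'E'
from h import *
s=bot.observe(); print(s["position"],s["grip_width"])
im,d,W=shot("wrist","w3")
q=(W-np.array(s["position"]))@R_of(s)
m=(d>0)&(d<.2)
q=q.reshape(-1,3)[m.ravel()]
for z0 in np.arange(-.08,.02,.008):
    k=q[(q[:,2]>=z0)&(q[:,2]<z0+.008)]
    if len(k)>3: print(round(z0,3),len(k),np.round(k.min(0),3),np.round(k.max(0),3), "inner +",np.round(k[k[:,1]>0][:,1].min() if (k[:,1]>0).any() else 0,3))
im,d,W=shot("scene","s3")
W2=W.reshape(-1,3)
p=s["position"]
m=(W2[:,2]>.2)&(np.hypot(W2[:,0]-p[0],W2[:,1]-p[1])<.06)&(W2[:,2]<.33)
q=(W2[m]-p)@R_of(s)
for z0 in np.arange(-.08,.04,.008):
    k=q[(q[:,2]>=z0)&(q[:,2]<z0+.008)]
    if len(k)>3: print("S",round(z0,3),len(k),np.round(k.min(0),3),np.round(k.max(0),3))
E
```

```text
[0.58627274 0.10752652 0.23493003] 0.035802614637756414
-0.08 3535 [-0.013 -0.049 -0.08 ] [ 0.014  0.052 -0.072] inner + 0.02
-0.072 2049 [-0.012 -0.036 -0.072] [ 0.013  0.04  -0.064] inner + 0.019
-0.064 1361 [-0.012 -0.03  -0.064] [ 0.012  0.033 -0.056] inner + 0.019
-0.056 1339 [-0.012 -0.03  -0.056] [ 0.012  0.033 -0.048] inner + 0.019
-0.048 1146 [-0.012 -0.03  -0.048] [ 0.011  0.033 -0.04 ] inner + 0.019
-0.04 756 [-0.012 -0.03  -0.04 ] [ 0.011  0.033 -0.032] inner + 0.019
-0.032 93 [-0.011 -0.017 -0.032] [ 0.009  0.02  -0.029] inner + 0.019
0.008 3973 [ 0.041 -0.146  0.008] [ 0.12  -0.11   0.016] inner + 0
0.016 2722 [ 0.021 -0.155  0.016] [ 0.122 -0.109  0.024] inner + 0
S -0.08 28 [-0.013 -0.021 -0.08 ] [ 0.013  0.052 -0.074]
S -0.064 14 [-0.007  0.025 -0.061] [ 0.008  0.035 -0.056]
S -0.056 29 [-0.012  0.023 -0.056] [ 0.01   0.036 -0.048]
S -0.048 32 [-0.011  0.022 -0.048] [ 0.009  0.033 -0.04 ]
S -0.04 14 [-0.011  0.022 -0.04 ] [ 0.009  0.032 -0.032]
S -0.032 11 [-0.011  0.021 -0.031] [ 0.007  0.026 -0.028]
```

View pics/w3.png

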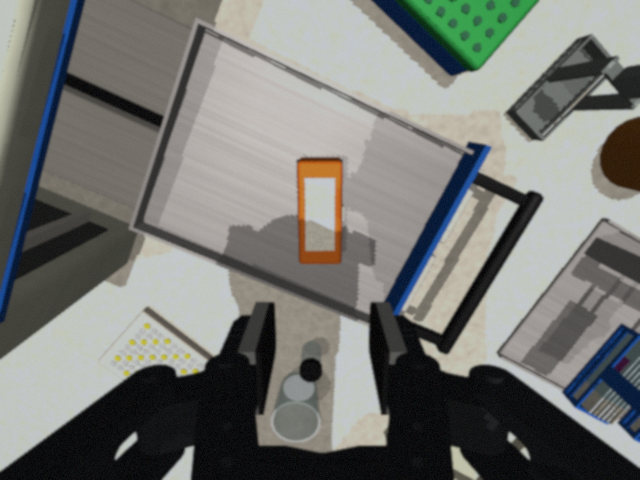

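At 36 mm opening the tips sit 29 mm behind the reported TCP, so I use that offset from here on.

Request:
move_arm --series '[[[0, 0, 3], [0, 0, 0], 80], [[0, 0, 7], [0, 0, 0], 80], [[0, 0, 11], [0, 0, 0], 80], [[0, 0, 15], [0, 0, 0], 80], [[0, 0, 18], [0, 0, 0], 80], [[0, 0, 20], [0, 0, 0], 80], [[0, 0, 21], [0, 0, 0], 80], [[0, 0, 21], [0, 0, 0], 80], [[0, 0, 21], [0, 0, 0], 20], [[0, 0, 21], [0, 0, 0], 20], [[0, 0, 21], [0, 0, 0], 20], [[0, 0, 21], [0, 0, 0], 20], [[0, 0, 21], [0, 0, 0], 20]]' --squeeze 50

```text
clock: 6.6
position: [0.5873, 0.1077, 0.0269]
tool_rot: [3.141, -0.003, 0.454]
force: [-0.8, 0.2, 6.5]
grip_width: 0.0357
finger_force: 50.7
```

Request:
move_arm --series '[[[0, 0, -3], [0, 0, 0], 20], [[0, 0, -7], [0, 0, 0], 20], [[0, 0, -11], [0, 0, 0], 20], [[0, 0, -15], [0, 0, 0], 20], [[-4, 2.3, -15], [0, 0, -0.1], 20], [[-8, 4.5, -15], [0, 0, -0.2], 20], [[-12, 6.8, -15], [0, 0, -0.3], 20], [[-16, 9.1, -15], [0, 0, -0.4], 20], [[-20, 11.4, -15], [0, 0, -0.5], 20], [[-24, 13.6, -15], [0, 0, -0.6], 20], [[-27, 15.3, -15], [0, 0, -0.7], 20], [[-28.3, 16.1, -15], [0, 0, -0.8], 20], [[-28.3, 16.1, -15], [0, 0, -0.9], 20], [[-28.3, 16.1, -15], [0, 0, -1.0], 20], [[-28.3, 16.1, -15], [0, 0, -1.0], 20], [[-28.3, 16.1, -15], [0, 0, -1.0], 20], [[-28.3, 16.1, -15], [0, 0, -1.0], 20]]'

```text
clock: 8.02
position: [0.4028, -0.161, 0.1755]
tool_rot: [3.141, 0.0, 1.451]
force: [0.0, -0.0, -0.1]
grip_width: 0.0354
finger_force: 50.3
```

```bash
python3 - <<'E'
from h import *
im,d,W=shot("wrist","w4")
W=W.reshape(-1,3); x,y,z=W.T
q=W[(z>.012)&(z<.03)&(x>.33)&(x<.47)&(y<-.07)&(y>-.25)]; print("rim",len(q),rect(q))
go(.402,-.161,.002,np.radians(83.4))
E
```

```text
rim 2201 (array([ 401.5, -161.4]), array([138.9, 100.1]), 83.4)
shift [-1.000e-02 -9.000e-02  1.734e+01] turnz -0.004 pos [ 0.4028 -0.161   0.1754] yaw 1.452 w 0.0356 F [ 0.   0.1 -0.9] t 8.07
```

Request:
move_arm --series '[[[0, 0, 4], [0, 0, 0], 20], [[0, 0, 8], [0, 0, 0], 20], [[0, 0, 12], [0, 0, 0], 20], [[0, 0, 15.5], [0, 0, 0], 20], [[0, 0, 17.5], [0, 0, 0], 20], [[0, 0, 18.6], [0, 0, 0], 20], [[0, 0, 19.1], [0, 0, 0], 20], [[0, 0, 19.1], [0, 0, 0], 20], [[0, 0, 19.1], [0, 0, 0], 60], [[0, 0, 19.1], [0, 0, 0], 60], [[0, 0, 19.1], [0, 0, 0], 60], [[0, 0, 16], [0, 0, 0], 60], [[0, 0, 12], [0, 0, 0], 60], [[0, 0, 8], [0, 0, 0], 80], [[0, 0, 4], [0, 0, 0], 100], [[0, 0, 0], [0, 0, 0], 100], [[0, 0, -4], [0, 0, 0], 100], [[0, 0, -8], [0, 0, 0], 100], [[0, 0, -8], [0, 0, 0], 100]]'

```text
clock: 9.65
position: [0.405, -0.1619, 0.2621]
tool_rot: [3.132, 0.004, 1.453]
force: [0.8, 0.6, 0.7]
grip_width: 0.0852
finger_force: 0.0
```

```bash
python3 - <<'E'
from h import *
s=bot.observe(); print(s["position"],s["tool_rot"],s["qpos"])
im,d,W=shot("wrist","w5")
W=W.reshape(-1,3); c=im.reshape(-1,3).astype(int); r,g,b=c.T; x,y,z=W.T
org=(r>110)&(b<90)&(r>g*1.6)
q=W[org&(x>.3)&(x<.5)&(y<-.05)&(y>-.3)&(z>.02)]; print("box",len(q),rect(q),np.median(q,0))
# grips
im,d,W=shot("scene","s5")
W=W.reshape(-1,3); c=im.reshape(-1,3).astype(int); r,g,b=c.T
m=(b>r+50)&(W[:,2]>.176)&(W[:,2]<.24)&(W[:,0]>.5)&(W[:,0]<.65)&(W[:,1]<-.1)&(W[:,1]>-.5)
q=W[m]; q=q[np.argsort(q[:,1])]
for t in np.split(q,np.where(np.diff(q[:,1])>.02)[0]+1):
    top=t[t[:,2]>.203]; print(len(t),np.round(t.min(0),3),np.round(t.max(0),3),"top",len(top),np.round((top.min(0)+top.max(0))/2,4))
E
```

```text
[ 0.40496477 -0.16185878  0.26214579] [3.13237462 0.00367615 1.45307767] [ 0.81419356  0.18388104 -0.64855358  1.97422333  0.13411673  1.01480187
 -0.01392801]
box 1005 (array([ 402.9, -162.9]), array([84.2, 34.2]), 82.5) [ 0.40050375 -0.1709654   0.03766047]
150 [ 0.554 -0.346  0.176] [ 0.569 -0.326  0.209] top 53 [ 0.5621 -0.3353  0.2059]
140 [ 0.558 -0.276  0.176] [ 0.572 -0.254  0.21 ] top 46 [ 0.5657 -0.2658  0.2068]
129 [ 0.564 -0.206  0.176] [ 0.578 -0.187  0.209] top 43 [ 0.5709 -0.1965  0.206 ]
```

The slide box is in the white tray, at (0.403,-0.163) and flat. Next is the nearest basket, C.

Request:
move_arm --series '[[[-0.4, 4, 0], [0, 0, -0.05], 100], [[-0.7, 8, 0], [0, 0, -0.05], 100], [[-1.1, 12, 0], [0, 0, -0.05], 100], [[-1.4, 15.5, 0], [0, 0, -0.05], 100], [[-1.5, 16.9, 0], [0, 0, -0.05], 100], [[-1.5, 16.9, 0], [0, 0, -0.05], 100], [[-1.5, 16.9, 0], [0, 0, -0.05], 100], [[-1.5, 16.9, 0], [0, 0, -0.05], 100]]'

```text
clock: 10.42
position: [0.5676, -0.1955, 0.2543]
tool_rot: [-3.14, -0.0, 1.504]
force: [0.3, 0.3, 0.3]
grip_width: 0.0854
finger_force: 0.0
```

```bash
python3 - <<'E'
from h import *
im,d,W=shot("wrist","w6")
W=W.reshape(-1,3); c=im.reshape(-1,3).astype(int); r,g,b=c.T
m=(b>r+40)&(W[:,2]>.2)&(W[:,2]<.225)&(W[:,0]>.5)&(W[:,0]<.65)&(W[:,1]<-.1)&(W[:,1]>-.5)
q=W[m]; q=q[np.argsort(q[:,1])]
for t in np.split(q,np.where(np.diff(q[:,1])>.02)[0]+1):
    if len(t)>5: print(len(t),rect(t),np.median(t,0))
go(.571,-.1965,.157,1.506)
E
```

```text
295 (array([ 561.3, -329.7]), array([ 9.6, 12.9]), 88.6) [ 0.56124368 -0.32786573  0.20488235]
661 (array([ 564.8, -265.5]), array([20.7, 13.1]), 86.4) [ 0.56494239 -0.26353749  0.2052759 ]
768 (array([ 570. , -195.6]), array([20.2, 13.2]), 85.9) [ 0.57003645 -0.19474065  0.2053782 ]
shift [-0.05  0.35  9.78] turnz -0.002 pos [ 0.5676 -0.1958  0.2548] yaw 1.504 w 0.0854 F [ 0.2  0.1 -0.1] t 10.47
```

Request:
move_arm --series '[[[0, 0.25, 4], [0, 0, 0], 100], [[0, 0.25, 7.5], [0, 0, 0], 100], [[0, 0.25, 9.5], [0, 0, 0], 100], [[0, 0.25, 10], [0, 0, 0], 100], [[0, 0.25, 10], [0, 0, 0], 100], [[0, 0.25, 10], [0, 0, 0], 0], [[0, 0.25, 10], [0, 0, 0], 0], [[0, 0.25, 10], [0, 0, 0], 0], [[0, 0.25, 10], [0, 0, 0], 0], [[0, 0.25, 10], [0, 0, 0], 0], [[0, 0.25, 10], [0, 0, 0], 0], [[0, 0.25, 10], [0, 0, 0], 0], [[0, 0.25, 10], [0, 0, 0], 0], [[0, 0.25, 10], [0, 0, 0], 0]]' --squeeze 50

```text
clock: 11.63
position: [0.5712, -0.1961, 0.1556]
tool_rot: [3.141, 0.0, 1.504]
force: [-1.9, 0.3, 5.4]
grip_width: 0.0131
finger_force: 51.1
```

Request:
move_arm --series '[[[0, 0, -1.2], [0, 0, 0], 0], [[0, 0, -2.5], [0, 0, 0], 0], [[0, -1.5, -2.5], [0, 0, 0], 0], [[0, -3.5, -2.5], [0, 0, 0], 0], [[0, -5.5, -2.5], [0, 0, 0], 0], [[0, -7, -3.5], [0, 0, 0], 0], [[0, -7.5, -6], [0, 0, 0], 0], [[2, -7, -8.5], [0, 0, 0], 0], [[5, -7, -9], [0, 0, 0], 0], [[8, -6, -9], [0, 0, 0], 0], [[11, -5, -9], [0, 0, -0.02], 0], [[14.5, -4, -9], [0, 0, -0.04], 0], [[18, -3, -9], [0, 0, -0.06], 0], [[21.5, -2, -9], [0, 0, -0.08], 0], [[25, -1.2, -9], [0, 0, -0.1], 0], [[28.5, -0.7, -9], [0, 0, -0.1], 0], [[32, -0.7, -9], [0, 0, -0.1], 0], [[35, -0.7, -9], [0, 0, -0.1], 0], [[37, -0.7, -9], [0, 0, -0.1], 0], [[37.4, -0.7, -9], [0, 0, -0.1], 0]]'

```text
clock: 13.3
position: [0.5886, 0.1823, 0.2465]
tool_rot: [3.141, -0.002, 1.608]
force: [-0.4, 1.1, -1.7]
grip_width: 0.0129
finger_force: 50.2
```

```bash
python3 - <<'E'
from h import *
im,d,W=shot("scene","s7")
W=W.reshape(-1,3); c=im.reshape(-1,3).astype(int); r,g,b=c.T; x,y,z=W.T
m=(np.abs(x-.595)<.09)&(y<0)&(y>-.09)&(z>.06)&(z<.1)&(np.maximum(np.maximum(r,g),b)<70); q=W[m]; print("bar",len(q),rect(q))
m=(b>r+50)&(np.abs(x-.6)<.12)&(y<.05)&(y>-.05)&(z>.07)&(z<.1); q=W[m]; print("front",len(q),rect(q))
m=(b>r+40)&(z>.13)&(y>.05); q=W[m]; print("bask",len(q),q.min(0),q.max(0))
go(.589,.178,.13,1.606)
E
```

```text
bar 502 (array([599.1, -27.9]), array([156. ,  54.7]), 0.1)
front 376 (array([597.4,  13.3]), array([187.1,  12.2]), 1.8)
bask 697 [0.47729226 0.15726801 0.16359021] [0.69998853 0.36183703 0.30712721]
shift [-0.31  0.   11.63] turnz 0.001 pos [0.5888 0.1809 0.2463] yaw 1.607 w 0.0132 F [-0.7  0.3 -0.9] t 13.35
```

View pics/s7.png

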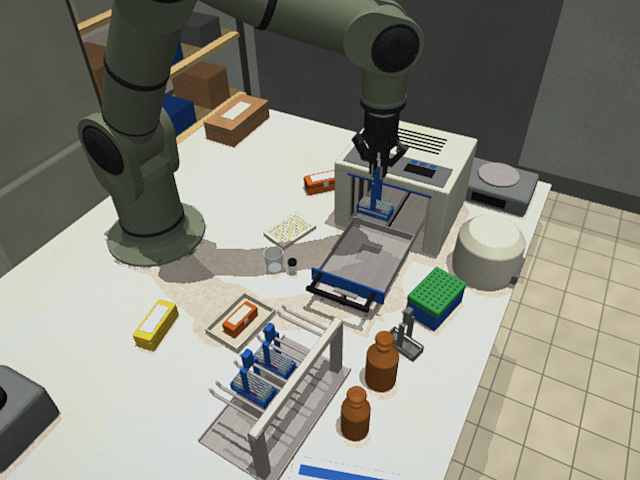

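The picture shows basket C held at (377,200), over the rear of the tray, and the slide box in the white tray at (240,317). Now I lower it.

Request:
move_arm --series '[[[-0.3, 0, 3], [0, 0, 0], 0], [[-0.3, 0, 6], [0, 0, 0], 0], [[-0.3, 0, 8.5], [0, 0, 0], 0], [[-0.3, 0, 10.2], [0, 0, 0], 0], [[-0.3, 0, 11], [0, 0, 0], 0], [[-0.3, 0, 11.4], [0, 0, 0], 0], [[-0.3, 0, 11.6], [0, 0, 0], 0], [[-0.3, 0, 11.6], [0, 0, 0], 0]]'

```text
clock: 14.02
position: [0.59, 0.1744, 0.1307]
tool_rot: [3.14, -0.0, 1.603]
force: [-0.5, -0.3, -1.0]
grip_width: 0.0133
finger_force: 31.5
```

Request:
move_arm --series '[[[0, 0, 0.1], [0, 0, 0], 0], [[0, 0, 0.2], [0, 0, 0], 0], [[0, 0, 0.2], [0, 0, 0], 0]]'

```text
clock: 14.27
position: [0.5902, 0.1748, 0.1301]
tool_rot: [3.139, -0.0, 1.603]
force: [-8.3, -3.7, 28.1]
grip_width: 0.0129
finger_force: 49.1
```

Request:
move_arm --series '[[[0, 0, -0.1], [0, 0, 0], 0], [[0, 0, -0.1], [0, 0, 0], 15], [[0, 0, -0.1], [0, 0, 0], 40], [[0, 0, -0.1], [0, 0, 0], 60], [[0, 0, -0.1], [0, 0, 0], 60], [[0, 0, -2], [0, 0, 0], 60], [[0, 0, -5], [0, 0, 0], 100], [[0, 0, -9], [0, 0, 0], 100], [[-3, 0, -11], [0, 0, 0], 100], [[-7, 0, -12], [0, 0, 0], 100], [[-11, -0.5, -12], [0, 0, 0], 100], [[-15, -0.8, -12], [0, 0, 0], 100], [[-19, -1, -12], [0, 0, 0], 100], [[-23, -1.4, -12], [0, 0, 0], 100], [[-27, -1.7, -12], [0, 0, 0.1], 100], [[-31, -2, -12], [0, 0, 0.1], 100], [[-35, -2.2, -12], [0, 0, 0.1], 100], [[-39, -2.4, -12], [0, 0, 0.1], 100], [[-43, -2.6, -12], [0, 0, 0.1], 100], [[-44, -2.6, -12], [0, 0, 0.1], 100]]'

```text
clock: 15.93
position: [0.5762, -0.2735, 0.2465]
tool_rot: [-3.141, 0.002, 1.497]
force: [-0.1, -0.4, -1.1]
grip_width: 0.0851
finger_force: 0.0
```

```bash
python3 - <<'E'
from h import *
go(.5648,-.266,.2543,1.506)
im,d,W=shot("wrist","w8")
W=W.reshape(-1,3); c=im.reshape(-1,3).astype(int); r,g,b=c.T
m=(b>r+40)&(W[:,2]>.2)&(W[:,2]<.225)&(W[:,0]>.5)&(W[:,0]<.65)&(W[:,1]<-.1)&(W[:,1]>-.5)
q=W[m]; q=q[np.argsort(q[:,1])]
for t in np.split(q,np.where(np.diff(q[:,1])>.02)[0]+1):
    if len(t)>5: print(len(t),rect(t),np.median(t,0))
im,d,W=shot("scene","s8")
W=W.reshape(-1,3); c=im.reshape(-1,3).astype(int); r,g,b=c.T; x,y,z=W.T
m=(b>r+40)&(z>.16)&(y>.05)&(np.abs(x-.59)<.06)&(z<.2)&(y<.24); q=W[m]; print("bask",len(q),q.min(0),q.max(0))
go(.5648,-.266,.155,1.506)
E
```

```text
shift [ 0.66 -1.19 -0.78] turnz -0.009 pos [ 0.5762 -0.2735  0.2465] yaw 1.497 w 0.0851 F [-0.1 -0.4 -1.1] t 15.93
675 (array([ 561.4, -335.6]), array([20.8, 12.5]), 85.3) [ 0.56156137 -0.33335914  0.20534835]
863 (array([ 565.1, -265.9]), array([20.6, 13.2]), 84.6) [ 0.5652298  -0.26471182  0.20534483]
bask 61 [0.58377223 0.16049246 0.16005327] [0.5980089  0.18061455 0.18097721]
shift [ 0.24 -1.24  9.16] turnz -0.007 pos [ 0.577  -0.2692  0.2465] yaw 1.499 w 0.0852 F [-0.3  0.8 -0.5] t 16.03
```

Basket C stands upright with its top at 0.181. Basket B next.

Request:
move_arm --series '[[[0.3, -1.2, 1], [0, 0, 0], 100], [[0.3, -1.2, 4], [0, 0, 0], 100], [[0.3, -1.2, 7.5], [0, 0, 0], 100], [[0.3, -1.2, 9], [0, 0, 0], 100], [[0.3, -1.2, 9.2], [0, 0, 0], 100], [[0.3, -1.2, 9.2], [0, 0, 0], 100], [[0.3, -1.2, 9.2], [0, 0, 0], 0], [[0.3, -1.2, 9.2], [0, 0, 0], 0], [[0.3, -1.2, 9.2], [0, 0, 0], 0], [[0.3, -1.2, 9.2], [0, 0, 0], 0], [[0.3, -1.2, 9.2], [0, 0, 0], 0], [[0.3, -1.2, 9.2], [0, 0, 0], 0], [[0.3, -1.2, 9.2], [0, 0, 0], 0], [[0.3, -1.2, 9.2], [0, 0, 0], 0], [[0.3, -1.2, 9.2], [0, 0, 0], 0]]' --squeeze 50

```text
clock: 17.28
position: [0.566, -0.2623, 0.1555]
tool_rot: [3.141, 0.0, 1.504]
force: [-1.6, 0.3, 5.3]
grip_width: 0.0128
finger_force: 51.1
```

Request:
move_arm --series '[[[0, 0, -1.2], [0, 0, 0], 0], [[0, 0, -2.5], [0, 0, 0], 0], [[0, -1.5, -2.5], [0, 0, 0], 0], [[0, -3.5, -2.5], [0, 0, 0], 0], [[0, -5.5, -2.5], [0, 0, 0], 0], [[0, -7, -3.5], [0, 0, 0], 0], [[0, -7.5, -6], [0, 0, 0], 0], [[2, -7, -8.5], [0, 0, 0], 0], [[5, -7, -9], [0, 0, 0], 0], [[8.5, -6, -9], [0, 0, 0], 0], [[12, -5, -9], [0, 0, -0.02], 0], [[15.5, -4, -9], [0, 0, -0.04], 0], [[19, -3, -9], [0, 0, -0.06], 0], [[22.5, -2, -9], [0, 0, -0.08], 0], [[26, -1, -9], [0, 0, -0.1], 0], [[29.5, -0.1, -9], [0, 0, -0.1], 0], [[33, -0.1, -9], [0, 0, -0.1], 0], [[36.5, -0.1, -9], [0, 0, -0.1], 0], [[38.5, -0.1, -9], [0, 0, -0.1], 0], [[38.7, -0.1, -9], [0, 0, -0.1], 0]]'

```text
clock: 18.95
position: [0.5905, 0.1294, 0.2466]
tool_rot: [3.14, -0.003, 1.609]
force: [0.2, -0.7, -1.3]
grip_width: 0.0128
finger_force: 49.2
```

Request:
move_arm --series '[[[0, 0, 3], [0, 0, 0], 0], [[0, 0, 6], [0, 0, 0], 0], [[0, 0, 8.5], [0, 0, 0], 0], [[0, 0, 10], [0, 0, 0], 0], [[0, 0, 10], [0, 0, 0], 0], [[0, 0, 10], [0, 0, 0], 0]]'

```text
clock: 19.45
position: [0.5912, 0.1236, 0.1459]
tool_rot: [-3.142, 0.0, 1.603]
force: [0.8, 0.4, -0.1]
grip_width: 0.0129
finger_force: 49.3
```

```bash
python3 - <<'E'
from h import *
go(.591,.1237,.131,1.606)
E
```

```text
shift [ 0.01 -0.02  1.49] turnz -0.003 pos [0.5912 0.1236 0.1459] yaw 1.603 w 0.0129 F [ 0.8  0.4 -0.1] t 19.45
```

Request:
move_arm --series '[[[0, 0, 0.8], [0, 0, 0], 0], [[0, 0, 1.3], [0, 0, 0], 0], [[0, 0, 1.5], [0, 0, 0], 0], [[0, 0, 1.5], [0, 0, 0], 15], [[0, 0, 1.5], [0, 0, 0], 40], [[0, 0, 1.5], [0, 0, 0], 60], [[0, 0, 1.5], [0, 0, 0], 60], [[0, 0, -1], [0, 0, 0], 60], [[0, 0, -4], [0, 0, 0], 100], [[0, 0, -8], [0, 0, 0], 100], [[-3, 0, -10], [0, 0, 0], 100], [[-7, -0.5, -10.5], [0, 0, 0], 100], [[-11, -1, -10.5], [0, 0, 0], 100], [[-15, -1.5, -10.5], [0, 0, 0], 100], [[-19, -2, -10.5], [0, 0, 0], 100], [[-23, -2.5, -10.5], [0, 0, 0.1], 100], [[-27, -3, -10.5], [0, 0, 0.1], 100], [[-31, -3.5, -10.5], [0, 0, 0.1], 100], [[-35, -4, -10.5], [0, 0, 0.1], 100], [[-39, -4.4, -10.5], [0, 0, 0.1], 100]]'

```text
clock: 21.12
position: [0.5592, -0.2693, 0.2506]
tool_rot: [3.141, 0.0, 1.504]
force: [1.0, -0.6, -0.1]
grip_width: 0.0855
finger_force: 0.0
```

Request:
move_arm --series '[[[-4, 0, 0], [0, 0, 0], 100], [[-6.5, 0, 0], [0, 0, 0], 100], [[-6.5, 0, 0], [0, 0, 0], 100], [[-6.5, 0, 0], [0, 0, 0], 100], [[-6.5, 0, 0], [0, 0, 0], 100]]'

```text
clock: 21.53
position: [0.5557, -0.3313, 0.2502]
tool_rot: [3.141, -0.001, 1.504]
force: [0.2, 2.1, 0.0]
grip_width: 0.0858
finger_force: 0.0
```

```bash
python3 - <<'E'
from h import *
im,d,W=shot("scene","s9")
W=W.reshape(-1,3); c=im.reshape(-1,3).astype(int); r,g,b=c.T; x,y,z=W.T
m=(b>r+40)&(z>.165)&(y>.05)&(np.abs(x-.59)<.06)&(z<.2)&(y<.24); q=W[m]; q=q[np.argsort(q[:,1])]
for t in np.split(q,np.where(np.diff(q[:,1])>.015)[0]+1): print("bask",len(t),t.min(0),t.max(0))
go(.5615,-.3358,.155,1.506)
E
```

```text
bask 37 [0.58686099 0.05001387 0.16713171] [0.59935487 0.06735986 0.18141467]
bask 52 [0.58375293 0.15733134 0.16569818] [0.59784788 0.18090259 0.18215485]
shift [-0.46  0.59  9.53] turnz -0.001 pos [ 0.5559 -0.3309  0.2503] yaw 1.505 w 0.0855 F [ 0.3 -0.2  0.4] t 21.58
```

Basket B reads y≈0.059 rather than 0.12, so I check it in the picture.

```bash
python3 -c "
import cv2
a=cv2.imread('pics/s9.png')[120:340,200:490]; cv2.imwrite('pics/s9c.png',cv2.resize(a,(790,599),interpolation=cv2.INTER_CUBIC))"
```

```text
(no output)
```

View pics/s9c.png

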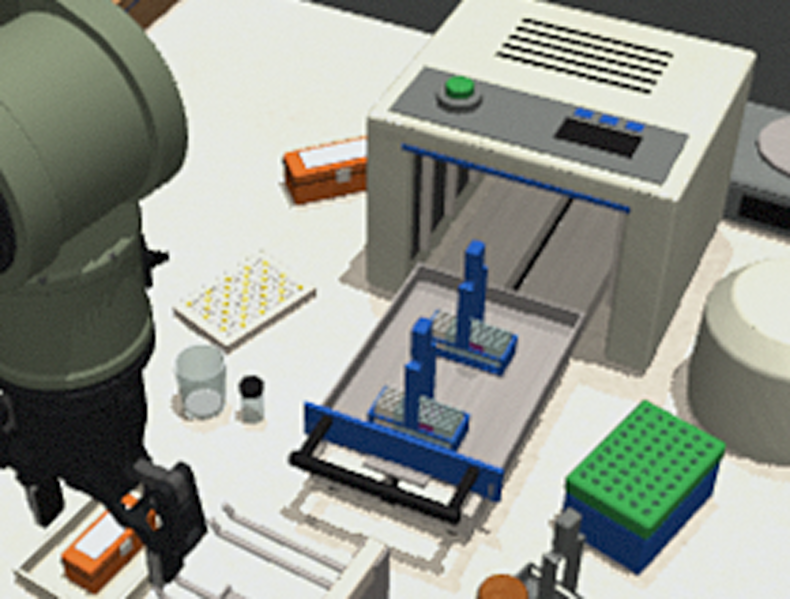

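Both baskets stand upright, C towards the rear and B towards the front, with room for a third between them. Basket A next.

Request:
move_arm --series '[[[-0.45, 0.6, 1], [0, 0, 0], 100], [[-0.45, 0.6, 4], [0, 0, 0], 100], [[-0.45, 0.6, 7.5], [0, 0, 0], 100], [[-0.45, 0.6, 9.2], [0, 0, 0], 100], [[-0.45, 0.6, 9.5], [0, 0, 0], 100], [[-0.45, 0.6, 9.5], [0, 0, 0], 100], [[-0.45, 0.6, 9.5], [0, 0, 0], 0], [[-0.45, 0.6, 9.5], [0, 0, 0], 0], [[-0.45, 0.6, 9.5], [0, 0, 0], 0], [[-0.45, 0.6, 9.5], [0, 0, 0], 0], [[-0.45, 0.6, 9.5], [0, 0, 0], 0], [[-0.45, 0.6, 9.5], [0, 0, 0], 0], [[-0.45, 0.6, 9.5], [0, 0, 0], 0], [[-0.45, 0.6, 9.5], [0, 0, 0], 0], [[-0.45, 0.6, 9.5], [0, 0, 0], 0]]' --squeeze 50

```text
clock: 22.83
position: [0.5612, -0.3372, 0.1556]
tool_rot: [3.141, 0.0, 1.504]
force: [-2.8, 0.4, 6.1]
grip_width: 0.0129
finger_force: 51.3
```

Request:
move_arm --series '[[[0, 0, -1.2], [0, 0, 0], 0], [[0, 0, -2.5], [0, 0, 0], 0], [[0, -1.5, -2.5], [0, 0, 0], 0], [[0, -3.5, -2.5], [0, 0, 0], 0], [[0, -5.5, -2.5], [0, 0, 0], 0], [[0, -7, -3.5], [0, 0, 0], 0], [[0, -7.5, -6], [0, 0, 0], 0], [[2, -7, -8.5], [0, 0, 0], 0], [[5, -7, -11], [0, 0, 0], 0], [[9, -7, -12], [0, 0, 0], 0], [[13, -6, -12], [0, 0, -0.02], 0], [[17, -5, -12], [0, 0, -0.04], 0], [[21, -4, -12], [0, 0, -0.06], 0], [[25, -3, -12], [0, 0, -0.08], 0], [[29, -2, -12], [0, 0, -0.1], 0], [[33, -1, -12], [0, 0, -0.1], 0], [[37, 0, -12], [0, 0, -0.1], 0], [[41, 0, -12], [0, 0, -0.1], 0], [[44.5, 0, -12], [0, 0, -0.1], 0], [[45.1, 0, -12], [0, 0, -0.1], 0]]'

```text
clock: 24.5
position: [0.5906, 0.1204, 0.2767]
tool_rot: [3.14, -0.003, 1.611]
force: [-0.3, 0.1, 0.0]
grip_width: 0.0129
finger_force: 50.4
```

Request:
move_arm --series '[[[0, 0, 1], [0, 0, 0], 0], [[0, 0, 2], [0, 0, 0], 0], [[0, 0, 2], [0, 0, 0], 0], [[0, 0, 2], [0, 0, 0], 0]]'

```text
clock: 24.83
position: [0.5912, 0.1114, 0.2547]
tool_rot: [-3.14, 0.001, 1.602]
force: [-0.3, 0.5, -0.7]
grip_width: 0.0126
finger_force: 50.3
```

```bash
python3 - <<'E'
from h import *
go(.591,.113,.131,1.606)
im,d,W=shot("scene","s10")
W=W.reshape(-1,3); c=im.reshape(-1,3).astype(int); r,g,b=c.T; x,y,z=W.T
m=(b>r+40)&(z>.165)&(y>.03)&(np.abs(x-.59)<.06)&(z<.185)&(y<.24); q=W[m]; q=q[np.argsort(q[:,1])]
for t in np.split(q,np.where(np.diff(q[:,1])>.015)[0]+1): print("bask",len(t),t.min(0),t.max(0))
m=(b>r+50)&(np.abs(x-.6)<.12)&(y<.05)&(y>-.05)&(z>.07)&(z<.1); q=W[m]; print("front",len(q),rect(q))
E
```

```text
shift [ 0.17 -0.   12.37] turnz -0.004 pos [0.5912 0.1114 0.2547] yaw 1.602 w 0.0126 F [-0.3  0.5 -0.7] t 24.83
bask 60 [0.58528365 0.04461786 0.16503837] [0.59998187 0.06664696 0.18180863]
bask 118 [0.55118741 0.09209746 0.17148021] [0.63342285 0.12972951 0.18456926]
bask 37 [0.58277971 0.16141893 0.16797655] [0.59696431 0.18090217 0.18123839]
front 424 (array([596.4,  26.5]), array([187.1,  37.8]), 1.9)
```

Request:
move_arm --series '[[[0.15, 0, 3], [0, 0, 0], 0], [[0.15, 0, 6], [0, 0, 0], 0], [[0.15, 0, 9], [0, 0, 0], 0], [[0.15, 0, 11], [0, 0, 0], 0], [[0.15, 0, 12], [0, 0, 0], 0], [[0.15, 0, 12.35], [0, 0, 0], 0], [[0.15, 0, 12.4], [0, 0, 0], 0], [[0.15, 0, 12.4], [0, 0, 0], 15], [[0.15, 0, 12.4], [0, 0, 0], 40], [[0.15, 0, 12.4], [0, 0, 0], 60], [[0.15, 0, 12.4], [0, 0, 0], 60], [[0.15, 0, 12.4], [0, 0, 0], 60], [[0.15, 0, 10.5], [0, 0, 0], 60], [[0.15, 0, 8], [0, 0, 0], 60], [[0.15, 0, 5], [0, 0, 0], 60], [[0.15, 0, 2], [0, 0, 0], 60], [[0.15, 0, -1], [0, 0, 0], 60], [[0.15, 0, -1], [0, 0, 0], 60]]'

```text
clock: 26.38
position: [0.5931, 0.1155, 0.2709]
tool_rot: [3.135, -0.001, 1.604]
force: [0.5, 0.4, -0.5]
grip_width: 0.0508
finger_force: 0.0
```

Request:
move_arm --series '[[[-3, 0, 0], [0, 0, 0], 20], [[-7, 0, 0], [0, 0, 0], 0], [[-11, 0, 0], [0, 0, 0], 0], [[-15, 0, 0], [0, 0, 0], 0], [[-19, 0, 0], [0, 0, 0], 0], [[-21, 0, 0], [0, 0, 0], 0], [[-21, 0, 0], [0, 0, 0], 0], [[-21, 0, 0], [0, 0, 0], 0], [[-21, 0, 0], [0, 0, 0], 0]]'

```text
clock: 27.13
position: [0.5982, -0.0946, 0.2652]
tool_rot: [3.141, -0.0, 1.604]
force: [-0.3, 0.7, 0.9]
grip_width: -0.0003
finger_force: 0.0
```

```bash
python3 - <<'E'
from h import *
s=bot.observe()
im,d,W=shot("wrist","w11")
t=(W-np.array(s["position"]))@R_of(s); k=t[(d>0)&(d<.2)]; k=k[(np.abs(k[:,0])<.02)&(np.abs(k[:,1])<.03)]; k=k[k[:,2]<0]; print("tip z",np.percentile(k[:,2],99.5), "x",k[k[:,2]>k[:,2].max()-.01].min(0),k[k[:,2]>k[:,2].max()-.01].max(0))
W=W.reshape(-1,3); c=im.reshape(-1,3).astype(int); r,g,b=c.T; x,y,z=W.T
m=(z>.072)&(z<.092)&(x>.5)&(x<.7)&(y>-.1)&(y<-.03)&(c.max(1)<90); q=W[m]; print("bar",len(q),rect(q) if len(q)>9 else 0)
m=(b>r+30)&(z>.075)&(z<.095)&(x>.48)&(x<.72)&(y>-.1)&(y<.05); q=W[m]; print("front",len(q),rect(q) if len(q)>9 else 0)
im,d,W=shot("scene","s11")
W=W.reshape(-1,3); c=im.reshape(-1,3).astype(int); r,g,b=c.T; x,y,z=W.T
m=(b>r+40)&(z>.165)&(y>.03)&(np.abs(x-.59)<.06)&(z<.2)&(y<.24); q=W[m]; q=q[np.argsort(q[:,1])]
for t in np.split(q,np.where(np.diff(q[:,1])>.015)[0]+1): print("bask",len(t),t.min(0),t.max(0))
go(.5985,-.075,.05,1.606)
E
```

```text
tip z -0.03513207622818846 x [ 0.00446112 -0.01325613 -0.04003285] [ 0.01020902  0.013344   -0.03003598]
bar 2826 (array([597.4, -39.1]), array([158.3,  23. ]), 2.0)
front 2021 (array([594.9,  29.2]), array([190.2,  40.3]), 1.9)
bask 55 [0.58621319 0.04681422 0.1655349 ] [0.59920909 0.06819938 0.18180917]
bask 57 [0.58512563 0.10324645 0.16501652] [0.59963554 0.12526966 0.18209303]
bask 52 [0.58291932 0.16057232 0.16516742] [0.59736434 0.17952091 0.18223423]
shift [ 1.9   0.08 21.52] turnz -0.0 pos [ 0.5983 -0.094   0.2652] yaw 1.606 w -0.0 F [ 0.8 -0.  -0.2] t 27.23
```

View pics/w11.png

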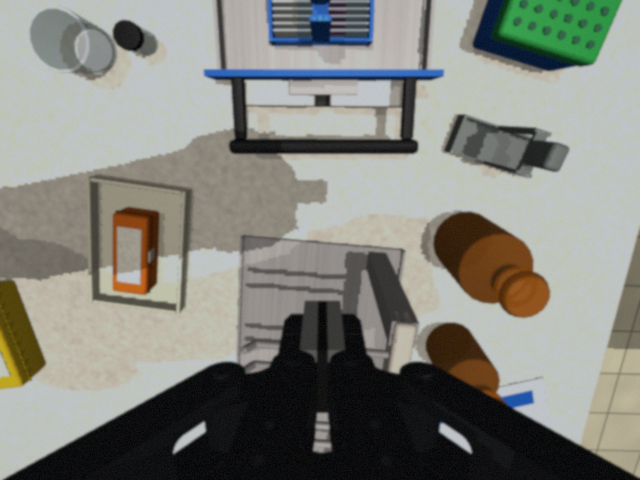

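The wrist view shows the bar handle at (323,146), the front square, and the slide box in its tray at (135,250). All three baskets stand with their tops at 0.182. The camera points +y and would meet the dryer, so I turn the tool 90° before pushing.

Request:
move_arm --series '[[[0.5, 0, 0], [0, 0, 0.12], 0], [[1, 0, 0], [0, 0, 0.24], 0], [[1.4, 0, 0], [0, 0, 0.36], 0], [[1.4, 0, 0], [0, 0, 0.48], 0], [[1.4, 0, 0], [0, 0, 0.6], 0], [[1.4, 0, 0], [0, 0, 0.72], 0], [[1.4, 0, 0], [0, 0, 0.84], 0], [[1.4, 0, 0], [0, 0, 0.96], 0], [[1.4, 0, 0], [0, 0, 1.08], 0], [[1.4, 0, 0], [0, 0, 1.2], 0], [[1.4, 0, 0], [0, 0, 1.32], 0], [[1.4, 0, 0], [0, 0, 1.44], 0], [[1.4, 0, 0], [0, 0, 1.57], 0], [[1.4, 0, 0], [0, 0, 1.57], 0], [[1.4, 0, 4], [0, 0, 1.57], 0], [[1.4, 0, 8], [0, 0, 1.57], 0], [[1.4, 0, 12], [0, 0, 1.57], 0], [[1.4, 0, 15], [0, 0, 1.57], 0], [[1.4, 0, 15], [0, 0, 1.57], 0], [[1.4, 0, 15], [0, 0, 1.57], 0]]'

```text
clock: 28.9
position: [0.5974, -0.0806, 0.1149]
tool_rot: [-3.141, 0.002, 0.038]
force: [0.7, 0.2, 0.8]
grip_width: 0.0002
finger_force: 0.0
```

```bash
python3 - <<'E'
from h import *
go(.598,-.08,.042,.035); print(bot.observe()["qpos"])
z=np.load("d0.npz")["S"].reshape(-1,3); x,y,h=z.T
m=(x>.44)&(x<.75)&(y>.2)&(y<.3)&(h>.195)&(h<.228)
q=z[m]
for x0 in np.arange(.45,.74,.03):
    k=q[np.abs(q[:,0]-x0)<.01]; print(round(x0,2),np.round(np.percentile(k[:,1],2),4),end=" ")
E
```

```text
shift [ 0.08 -0.05  7.29] turnz 0.003 pos [ 0.5974 -0.0806  0.1149] yaw 0.038 w 0.0002 F [0.7 0.2 0.8] t 28.9
[ 0.27172818  0.60871947 -0.34240783  1.72439691  0.25637327  0.85473462
 -1.71676333]
0.45 0.2519 0.48 0.2527 0.51 0.2518 0.54 0.2533 0.57 0.2542 0.6 0.2543 0.63 0.2553 0.66 0.2553 0.69 0.256 0.72 0.2594
```

Request:
move_arm --series '[[[0, 0, 3], [0, 0, 0], 0], [[0, 0, 6], [0, 0, 0], 0], [[0, 0, 7.2], [0, 0, 0], 0], [[0, 0, 7.2], [0, 0, 0], 0], [[0, -0.5, 7.2], [0, 0, 0], 0], [[0, -1, 7.2], [0, 0, 0], 0], [[0, -1.3, 7.2], [0, 0, 0], 0], [[0, -1.5, 7.2], [0, 0, 0], 0], [[0, -1.7, 7.2], [0, 0, 0], 0], [[0, -1.9, 7.2], [0, 0, 0], 0], [[0, -2.1, 7.2], [0, 0, 0], 0], [[0, -2.4, 7.2], [0, 0, 0], 0], [[0, -2.7, 7.2], [0, 0, 0], 0], [[0, -3, 7.2], [0, 0, 0], 0]]'

```text
clock: 30.07
position: [0.5971, -0.0531, 0.0436]
tool_rot: [3.14, -0.001, 0.032]
force: [1.0, -8.9, 5.2]
grip_width: -0.0001
finger_force: 4.3
```

Request:
move_arm --series '[[[0, -0.4, 0], [0, 0, 0], 0], [[0, -0.9, 0], [0, 0, 0], 0], [[0, -1.4, 0], [0, 0, 0], 0], [[0, -2, 0], [0, 0, 0], 0], [[0, -2.6, 0], [0, 0, 0], 0], [[0, -3.2, 0], [0, 0, 0], 0], [[0, -3.8, 0], [0, 0, 0], 0], [[0, -4.4, 0], [0, 0, 0], 0], [[0, -5, 0], [0, 0, 0], 0], [[0, -5.6, 0], [0, 0, 0], 0], [[0, -6.2, 0], [0, 0, 0], 0], [[0, -6.8, 0], [0, 0, 0], 0], [[0, -7.4, 0], [0, 0, 0], 0], [[0, -8, 0], [0, 0, 0], 0], [[0, -8.5, 0], [0, 0, 0], 0], [[0, -9, 0], [0, 0, 0], 0], [[0, -9.3, 0], [0, 0, 0], 0], [[0, -9.5, 0], [0, 0, 0], 0]]'

```text
clock: 31.57
position: [0.5939, 0.0423, 0.0435]
tool_rot: [3.14, -0.0, 0.033]
force: [-0.1, -8.7, 6.1]
grip_width: 0.0
finger_force: 4.5
```

```bash
python3 - <<'E'
from h import *
go(.5895,.180,.042,.035)
im,d,W=shot("wrist","w12")
W=W.reshape(-1,3); c=im.reshape(-1,3).astype(int); r,g,b=c.T; x,y,z=W.T
m=(b>r+30)&(z>.075)&(z<.095)&(x>.48)&(x<.72)&(y>.08)&(y<.2); q=W[m]; print("front",len(q),rect(q) if len(q)>9 else 0)
a=cv2.imread("pics/w12.png")
im,d,W=shot("scene","s12"); bb=im[90:340,250:510,::-1]
cv2.imwrite("pics/c12.png",np.hstack([cv2.resize(a,(400,300)),cv2.resize(bb,(312,300))]))
W=W.reshape(-1,3); c=im.reshape(-1,3).astype(int); r,g,b=c.T; x,y,z=W.T
m=(b>r+40)&(z>.165)&(y>.1)&(np.abs(x-.59)<.06)&(z<.2)&(y<.4); q=W[m]; q=q[np.argsort(q[:,1])]
for t in np.split(q,np.where(np.diff(q[:,1])>.015)[0]+1): print("bask",len(t),t.min(0),t.max(0))
E
```

```text
shift [ 1.000e-02 -1.378e+01  1.300e-01] turnz -0.002 pos [0.5939 0.0423 0.0435] yaw 0.033 w 0.0 F [-0.1 -8.7  6.1] t 31.57
front 12913 (array([615.4, 120.4]), array([ 42.6, 141.2]), 75.3)
bask 48 [0.58343552 0.20836165 0.16528072] [0.59718965 0.23039971 0.18170507]
bask 60 [0.58320899 0.25492195 0.16509624] [0.64787554 0.28170206 0.19988042]
```

View pics/c12.png

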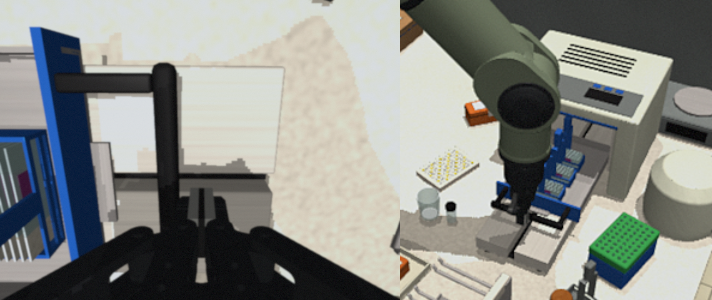

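The tray is straight and the baskets are standing as they enter the mouth. I carry on pushing.

Request:
move_arm --series '[[[0, -0.3, 0], [0, 0, 0], 0], [[0, -0.8, 0], [0, 0, 0], 0], [[0, -1.4, 0], [0, 0, 0], 0], [[0, -2, 0], [0, 0, 0], 0], [[0, -2.6, 0], [0, 0, 0], 0], [[0, -3.2, 0], [0, 0, 0], 0], [[0, -3.8, 0], [0, 0, 0], 0], [[0, -4.4, 0], [0, 0, 0], 0], [[0, -5, 0], [0, 0, 0], 0], [[0, -5.6, 0], [0, 0, 0], 0], [[0, -6.2, 0], [0, 0, 0], 0], [[0, -6.8, 0], [0, 0, 0], 0], [[0, -7.4, 0], [0, 0, 0], 0], [[0, -8, 0], [0, 0, 0], 0], [[0, -8.6, 0], [0, 0, 0], 0], [[0, -9.2, 0], [0, 0, 0], 0], [[0, -9.8, 0], [0, 0, 0], 0], [[0, -10.3, 0], [0, 0, 0], 0], [[0, -10.7, 0], [0, 0, 0], 0], [[0, -11, 0], [0, 0, 0], 0]]'

```text
clock: 33.33
position: [0.5902, 0.1521, 0.0434]
tool_rot: [3.14, -0.0, 0.033]
force: [0.4, -9.1, 6.7]
grip_width: -0.0002
finger_force: 4.6
```

Request:
move_arm --series '[[[0, -0.3, 0], [0, 0, 0], 0], [[0, -0.6, 0], [0, 0, 0], 0], [[0, -0.9, 0], [0, 0, 0], 0], [[0, -1.2, 0], [0, 0, 0], 0], [[0, -1.4, 0], [0, 0, 0], 0], [[0, -1.6, 0], [0, 0, 0], 0], [[0, -1.8, 0], [0, 0, 0], 0], [[0, -2, 0], [0, 0, 0], 0]]'

```text
clock: 34.0
position: [0.5896, 0.1716, 0.0434]
tool_rot: [3.139, -0.0, 0.032]
force: [0.7, -10.1, 6.7]
grip_width: -0.0003
finger_force: 4.7
```

Request:
move_arm --series '[[[0, -0.15, 0], [0, 0, 0], 0], [[0, -0.3, 0], [0, 0, 0], 0], [[0, -0.45, 0], [0, 0, 0], 0], [[0, -0.6, 0], [0, 0, 0], 0], [[0, -0.7, 0], [0, 0, 0], 0]]'

```text
clock: 34.42
position: [0.5894, 0.1787, 0.0434]
tool_rot: [3.14, -0.0, 0.032]
force: [0.3, -9.3, 6.5]
grip_width: 0.0003
finger_force: 4.6
```

Request:
move_arm --series '[[[0, -0.1, 0], [0, 0, 0], 0], [[0, -0.2, 0], [0, 0, 0], 0], [[0, -0.3, 0], [0, 0, 0], 0], [[0, -0.4, 0], [0, 0, 0], 0]]'

```text
clock: 34.75
position: [0.5892, 0.1825, 0.0434]
tool_rot: [3.139, -0.0, 0.032]
force: [0.2, -9.1, 6.5]
grip_width: -0.0
finger_force: 4.7
```

Request:
move_arm --series '[[[0, -0.1, 0], [0, 0, 0], 0], [[0, -0.2, 0], [0, 0, 0], 0], [[0, -0.3, 0], [0, 0, 0], 0]]'

```text
clock: 35.0
position: [0.5892, 0.1855, 0.0434]
tool_rot: [3.139, -0.0, 0.032]
force: [0.4, -14.3, 7.0]
grip_width: 0.0004
finger_force: 7.3
```

```bash
python3 - <<'E'
from h import *
im,d,W=shot("scene","s13")
W=W.reshape(-1,3); c=im.reshape(-1,3).astype(int); r,g,b=c.T; x,y,z=W.T
m=(b>r+40)&(z>.06)&(z<.09)&(x>.62)&(x<.72)&(y>.15)&(y<.3); q=W[m]; print("front +x part",len(q),q.min(0),q.max(0),np.median(q,0))
m=(z>.1)&(z<.19)&(x>.70)&(x<.75)&(y>.2)&(y<.3); q=W[m]; print("face",len(q),np.round(np.percentile(q,[5,50],axis=0),4))
cv2.imwrite("pics/c13.png",cv2.resize(im[110:320,270:500,::-1],(640,584),interpolation=cv2.INTER_CUBIC))
E
```

```text
front +x part 172 [0.6202965  0.25499828 0.06021909] [0.6823117  0.29989794 0.08686139] [0.64571    0.26050915 0.07413061]
face 533 [[0.703  0.2591 0.1054]
 [0.7247 0.2628 0.1464]]
```

View pics/c13.png

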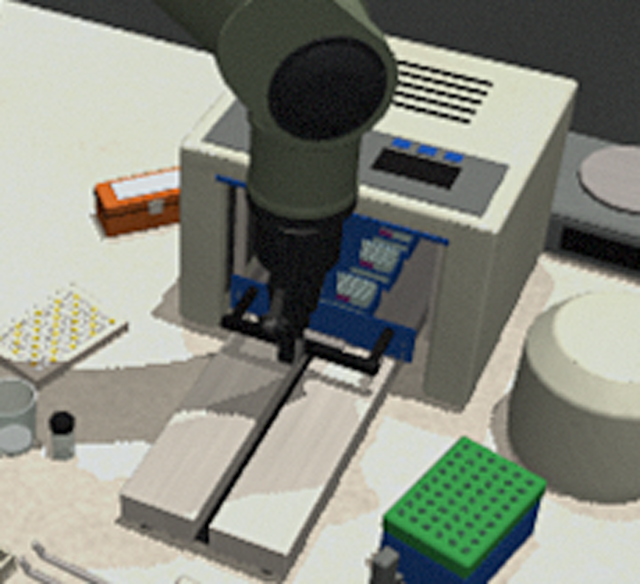

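The front is flush with the face, the baskets stand inside, and the push force is rising. A small extra push confirms the stop, then I back off, rise and head for the button.

Request:
move_arm --series '[[[0, -0.1, 0], [0, 0, 0], 0], [[0, -0.15, 0], [0, 0, 0], 0], [[0, -0.15, 0], [0, 0, 0], 0]]'

```text
clock: 35.3
position: [0.5892, 0.1855, 0.0434]
tool_rot: [3.137, 0.0, 0.031]
force: [0.9, -16.6, 9.2]
grip_width: -0.0002
finger_force: 8.1
```

Request:
move_arm --series '[[[0, 1, 0], [0, 0, 0], 0], [[0, 3, 0], [0, 0, 0], 0], [[0, 4.5, -2], [0, 0, 0], 0], [[0, 5, -6], [0, 0, 0], 0], [[0, 5, -10], [0, 0, 0], 0], [[0, 5, -14], [0, 0, 0], 0], [[0, 5, -18], [0, 0, 0], 0], [[0, 5, -22], [0, 0, 0], 0], [[0, 5, -26], [0, 0, 0], 0], [[0, 5, -28], [0, 0, 0], 0], [[-2, 2, -28], [0, 0, 0], 0], [[-3.5, -1, -28], [0, 0, 0], 0], [[-5, -4, -28], [0, 0, 0], 0], [[-6, -7, -28], [0, 0, 0], 0], [[-6, -7, -28], [0, 0, 0], 0], [[-6, -7, -28], [0, 0, 0], 0], [[-6, -7, -28], [0, 0, 0], 0]]'

```text
clock: 36.72
position: [0.5266, 0.2562, 0.323]
tool_rot: [3.141, -0.0, 0.034]
force: [0.3, -0.8, 0.0]
grip_width: -0.0001
finger_force: 0.0
```

```bash
python3 - <<'E'
from h import *
im,d,W=shot("wrist","w14")
W=W.reshape(-1,3); c=im.reshape(-1,3).astype(int); r,g,b=c.T; x,y,z=W.T
m=(z>.225)&(g>r+30)&(g>b+15)&(y>.2)&(x>.3); q=W[m]; print("button",len(q),rect(q) if len(q)>5 else 0, np.median(q,0) if len(q) else 0)
im,d,W=shot("scene")
W=W.reshape(-1,3); c=im.reshape(-1,3).astype(int); r,g,b=c.T; x,y,z=W.T
m=(z>.24)&(z<.252)&(g>r+30)&(g>b+15)&(y>.2)&(x>.3); q=W[m]; print("button S",len(q),rect(q) if len(q)>5 else 0, np.median(q,0) if len(q) else 0)
m=(b>r+40)&(z>.06)&(z<.09)&(x>.5)&(x<.72)&(y>.15)&(y<.275); q=W[m]; print("front",len(q),rect(q))
go(.506,.311,.3,.035)
E
```

```text
button 1403 (array([506.1, 310.9]), array([26.4, 31.6]), 86.7) [0.50926027 0.31019287 0.24656794]
button S 63 (array([507.8, 311.7]), array([29.1, 26.2]), 89.7) [0.50918752 0.30896145 0.24433428]
front 462 (array([592.1, 260. ]), array([184.1,  15.1]), 1.3)
shift [-1.91 -5.6   2.3 ] turnz -0.003 pos [0.5269 0.2557 0.323 ] yaw 0.032 w 0.0001 F [ 0.5  0.2 -0.1] t 36.82
```

Request:
move_arm --series '[[[-1, -3, 0], [0, 0, 0], 0], [[-1.9, -5.6, 0], [0, 0, 0], 0], [[-1.9, -5.6, 0], [0, 0, 0], 0], [[-1.9, -5.6, 4], [0, 0, 0], 0], [[-1.9, -5.6, 7], [0, 0, 0], 0], [[-1.9, -5.6, 9], [0, 0, 0], 0], [[-1.9, -5.6, 9.6], [0, 0, 0], 0], [[-1.9, -5.6, 9.9], [0, 0, 0], 0], [[-1.9, -5.6, 10.2], [0, 0, 0], 0]]'

```text
clock: 37.57
position: [0.5062, 0.3121, 0.222]
tool_rot: [-3.141, -0.001, 0.033]
force: [0.8, 0.4, -0.4]
grip_width: -0.0001
finger_force: 0.0
```

Request:
move_arm --series '[[[0, 0, 0.2], [0, 0, 0], 0], [[0, 0, 0.4], [0, 0, 0], 0], [[0, 0, 0.5], [0, 0, 0], 0]]'

```text
clock: 37.82
position: [0.506, 0.3124, 0.2169]
tool_rot: [-3.141, -0.002, 0.033]
force: [1.2, 0.7, 2.0]
grip_width: -0.0002
finger_force: 1.3
```

Request:
move_arm --series '[[[0, 0, 0.2], [0, 0, 0], 0], [[0, 0, 0.4], [0, 0, 0], 0], [[0, 0, 0.5], [0, 0, 0], 0]]'

```text
clock: 38.07
position: [0.5061, 0.3125, 0.2124]
tool_rot: [-3.141, -0.002, 0.034]
force: [-4.3, -6.2, 30.2]
grip_width: 0.0001
finger_force: 15.1
```

Fully down at 30 N. I release and retreat.

Request:
move_arm --series '[[[0, 0, -2], [0, 0, 0], 0], [[0, 0, -5], [0, 0, 0], 0], [[0, 0, -8], [0, 0, 0], 0], [[-4, 3, -10], [0, 0, 0], 0], [[-7, 7, -10], [0, 0, 0], 0], [[-8, 11, -10], [0, 0, 0], 0], [[-8, 15, -10], [0, 0, 0], 0], [[-8, 19, -10], [0, 0, 0], 0], [[-8, 23, -10], [0, 0, 0], 0], [[-8, 25, -10], [0, 0, 0], 0], [[-8, 25, -10], [0, 0, 0], 0], [[-8, 25, -10], [0, 0, 0], 0]]'

```text
clock: 39.07
position: [0.4338, 0.0583, 0.3112]
tool_rot: [3.141, -0.0, 0.031]
force: [0.7, 0.8, -0.0]
grip_width: 0.0003
finger_force: 0.0
```

```bash
python3 - <<'E'
from h import *
im,d,W0=shot("scene","s15")
W=W0.reshape(-1,3); c=im.reshape(-1,3).astype(int); r,g,b=c.T; x,y,z=W.T
m=(b>r+40)&(z>.06)&(z<.09)&(x>.5)&(x<.72)&(y>.15)&(y<.275); q=W[m]; print("front",len(q),rect(q))
org=(r>110)&(b<90)&(r>g*1.6)
q=W[org&(x>.3)&(x<.5)&(y<-.05)&(y>-.3)&(z>.02)]; print("box",len(q),rect(q),np.median(q,0))
m=(z>.23)&(g>r+30)&(g>b+15)&(y>.2)&(x>.3)&(z<.26); print("button z",np.percentile(z[m],90))
cv2.imwrite("pics/c15.png",cv2.resize(im[110:350,190:490,::-1],(740,592),interpolation=cv2.INTER_CUBIC))
E
```

```text
front 467 (array([591.7, 260.5]), array([ 19.2, 182.2]), 89.4)
box 195 (array([ 402.9, -162.9]), array([85.9, 38.1]), 84.6) [ 0.41109503 -0.17744171  0.0366136 ]
button z 0.24777041907454728
```

View pics/c15.png

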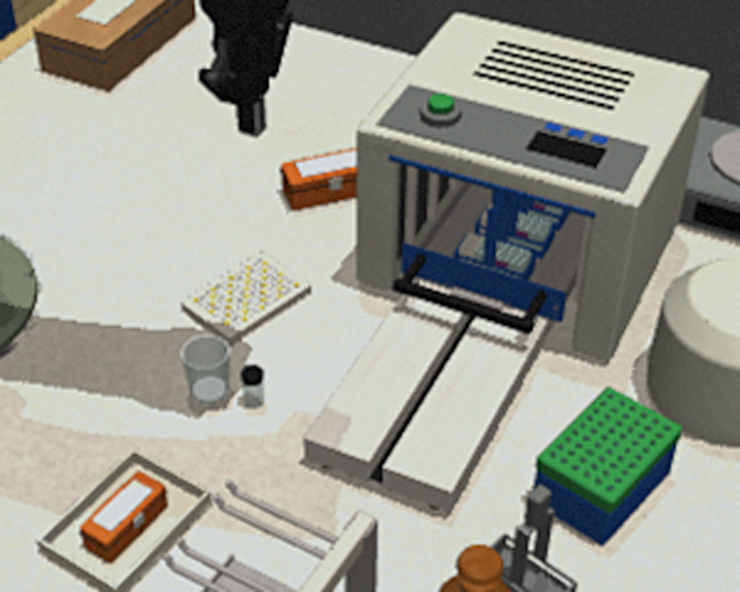

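The tray is home and flush, the baskets stand in the chamber, the button has sprung back to z 0.248, and the slide box is in the white tray. Handing in.

```bash
python3 -c "
from workcell import bot
print(bot.job_done())"
```

```text
the job is handed in; nothing more can be done
None
```

I handed the job in at about 39 s: the slide box is in the white enamel tray, the three blue baskets that were on the stand are upright in the dryer tray, the tray is against its stop, and the start button was pressed and sprang back; no verdict came back.

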